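# Turn the bearing cap over into its nest

### The arm

A 6-joint arm with a two-finger parallel gripper is mounted at the origin on the work surface. World frame = base frame: x ahead of the robot, y to its left, z up, the work surface at z = 0. Lengths are in m, angles in rad, forces in N, time in s.
With the tool pointing down it reaches from about 0.375 to 0.75 m from the base axis. Payload 9 kg.
Tool frame: the origin (TCP) lies between the finger pads; the fingertips stand 25 mm ahead of it and the grasp point (between the pads) lies 6 mm ahead of it; y points along the fingers, x is the direction in which the jaws open and shut, and the axes are right-handed (so a half turn about y gives the same grasp; the last joint's range is limited). The gripper opens to 85 mm and grips with 20 to 120 N. Pads are 22 mm wide; open, the fingers measure 114 mm over their backs; the gripper's body (76 mm by 85 mm) begins 54 mm behind the grasp point. The pads swing forward as they close: fully open they stand 13 mm farther back than shut.
Start: joints at [-1.506, 0.104, 0.097, 1.564, 0, 1.353], TCP at [0.167, -0.576, 0.256] pointing down, gripper open.
Joint ranges: [-2.99, 2.99], [-0.84, 1.86], [-1.1, 1.16], [-1.84, 2.11], [-1.51, 1.56], [-3.14, 3.14]. Speed limits (rad/s): [2.22, 2.22, 2.57, 3.14, 3.14, 3.14].

### API

Orientations are given as a 3x3 rotation matrix whose columns are the frame's x, y, z axes.
In Python, from workcell import env, vision gives the robot as it stands.
- The arm moves only by the tool servo_tool, never from a script. Its argument "commands" is one flat list of numbers, 5 for each row, row after row: the shift along the tool's x, y, z in m, then the turn about the tool's y in degrees, then the opening, from 0 (shut) to 1 (fully open). In form: [x, y, z, turn, grip, x, y, z, turn, grip, ...]. A call has 1 to 5 rows; each row is the pose to reach, as a shift and turn from the pose commanded when the call began, along the tool's axes at that moment; what a row does not reach only later rows make up. A row lasts 1/12 s, in which the tool goes at most 41.7 mm and 7.16 degrees, less where a joint would pass 70% of its speed; a pose out of reach is approached as far as the arm can. A call with a gripper value outside its range is refused whole. The fingers move at their own pace and stop on an object; the grip force is fixed at half the most. Time passes only in rows, so rows that repeat a pose let the fingers close. It gives the time, the measured TCP pose, the force and the opening at its end, in the units of the state.
- env.observe(): the state, without advancing time (a new reading comes with each control period).
- vision.grab_frame(name): name is "scene" or "top" or "wrist"; returns a dict with "image" (400x640x3 uint8, red, green, blue), "z_map" (400x640 float32, m along the optical axis (not along the pixel's ray), 0 where there is no reading), "K" (3x3 intrinsics, pixels), "R" (3x3) and "t" (3): a world point X has camera coordinates R X + t. Camera axes: x right, y down, z forward; pixel columns grow to the right and rows downward; lengths in m; the calibration is good to about 2 mm. A picture is of the moment at which its call begins.
- env.job_done(): hands the job in, once; it reports no verdict.
Trained networks look in a picture, given as the dict that the camera call returned (one of the last four; its "shot" number tells which), for a name from the list of things; names that differ only in an ending like _2 or _b are one class to them, and where a whole thing is asked for, a point or a joint stands for the part that bears it (a point fixed in the world has none). Each returns a list of dicts, best first, with "score" (0 to 1); they miss things now and then, are a little off and sometimes report something else, mostly with a low value. They report only what shows in the picture. A call takes as long as a camera call. They do not tell look-alikes from the thing itself.
- vision.boxes_of(thing, picture): "extent" ([left, top, right, bottom] as shares, 0 to 1, of the picture: columns of its width, rows of its height, round what is visible of it).
- vision.regions_of(thing, picture): "pixels" (400x640 bool, what is visible of it) and "extent" ([left, top, right, bottom] as shares, 0 to 1, of the picture: columns of its width, rows of its height, round what is visible of it).
The state is a dict: "time": time; "joint_positions": joint angles; "qvel": joint speeds; "tau": joint torques, N m; "tool_pos": TCP position; "tool_rot": TCP orientation; "wrist_force": force on the tool from outside, world axes, zero at the start; "ft_torque": the same for the moment, N m; "finger_gap": finger opening in m.
Only numpy, scipy, OpenCV 4.12 (cv2) and the standard library are available. Lean on these libraries where they do the work, as an engineer would, in place of code of your own. Each camera call takes 0.05 s, during which the arm holds its last target.

### The job

The aluminium bearing cap lies on the bench with its half-round saddle underneath: turn it over and lay it in the steel nest that is bolted to the bench, saddle up, flat and fully down between the lugs, either end first. Turn it in two steps: stand it on one of its ends and let go of it, then take it again the other way and lay it down. Never drop it or let it topple, let go of it at the end, and leave the other things on the bench where they are.

Things in the scene. Friction and masses are not known exactly. Their poses are not given: they have to be found in the camera images.
- cap_centre (a point): Centre of the loose bearing cap, half-way up: a plain aluminium block 78 mm long (its x), 48 mm wide (y), 44 mm high (z), about 0.5 kg, alike end for end. It starts saddle down (z up) on the bench, this point 22 mm above the bench. Its 48 mm wide flat side faces (y) suit a gripper; stood on an end (x upright) it is stable, with this point 39 mm above the bench.
- cap_saddle (a point): Middle of the cap's saddle face, 22 mm from its centre along its -z (same axes). A half-round channel of radius 18 mm, the saddle, runs right across this face along y at mid-length, leaving a foot 21 mm long at each end and 26 mm of solid crown behind it. The opposite face (+z, the crown) is flat with two dark bolt holes 58 mm apart; it is the one that must lie on the nest's seat.
- nest_seat (a point): Middle of the seat of the dark steel nest, on the seat's surface, 20 mm above the bench; z up, x along the nest's length; place and angle vary. The pocket is 82 mm (x) by 52 mm (y): 2 mm to spare on each side of the cap. With the cap seated its centre is 22 mm above this point.
- nest: The nest as a whole, fixed; origin on the bench right below the seat. At each end of the pocket an end wall and two side lugs (12 mm along x, 9 mm thick) stand 14 mm above the seat, flared outwards at the top. Between lugs the sides are open over 58 mm, where the seat is only a web 36 mm wide with bare bench beside it: room for fingers. Feet with 17 mm high bolt heads reach 82 mm from the middle.
- wrench: Bystander: open steel wrench 200 mm long, lying flat beyond the work. Leave it alone.
- flange: Bystander: steel coupling flange, disc of diameter 100 mm and 12 mm thick with a hub to 35 mm high; origin under its centre. Leave it alone.
- packer: Bystander: plain dark steel packing block 100 x 50 x 28 mm, no saddle; origin under its centre. Leave it alone.
- tin: Bystander: empty round tin, diameter 84 mm, 70 mm high; origin under its centre. Leave it alone.
Not all that is in view belongs to the job. What is meant by the part that bears cap_centre is not green, and is the smaller of those in its own colour. Leave any brown look-alike of the nest alone.

How it is judged:
On the way:
1. the cap stands on one of its ends, at rest and let go ((angle between cap_centre's own x axis and vertical below 0.12 rad or angle between cap_centre's own x axis and vertical above 3.02 rad) and linear speed of cap below 0.02 m/s and contact force between cap and the fingers below 0.05 N), for 0.2 s.
At the end, for the whole second after the job is handed in: The cap rests in the nest, saddle up within 0.07 rad of level, its centre within 4.5 mm of the seat's centre sideways and 19 to 24.5 mm above it (22 mm = fully down), its length along the nest within 0.12 rad (either end first), at rest and released (angle between cap_centre's own z axis and vertical above 3.07 rad and horizontal distance between cap_centre and nest_seat below 0.0045 m and z of cap_centre in the frame of nest_seat between 0.019 and 0.0245 m and angle between the x axis of cap_centre and the x axis of nest_seat, either way round below 0.12 rad and linear speed of cap below 0.02 m/s and contact force between cap and the fingers below 0.05 N); the robot touches nothing.
It fails at once if the cap dropped or toppled: it moves faster than 0.4 m/s with no finger touching it (linear speed of cap above 0.4 m/s and contact force between cap and the fingers below 0.05 N).
It fails at once if a bystander (wrench, flange, packing block, tin) moved by more than 20 mm (distance of any of wrench, flange, packer, tin from where it was at the start of the episode above 0.02 m).
It also fails if it takes over 70 s, if anything falls off the work surface, if the arm or the gripper's body presses on something with over 40 N, if the wrist force passes 120 N, or if a joint passes its speed limit or range.

## Working session

There is one attempt and no reset: what is moved stays moved. The work goes in short steps, Python scripts to look and compute and a tool call to move; the robot and the scene stay as the last step left them, time stands still between calls to the robot, and variables do not carry over. Pictures are saved under pics/ and viewed, and the job is handed in when it is done.

Besides the shell and the picture viewer there is one more tool, called after "Request:" as a command line: name --argument value ..., lists and objects as JSON in quotes. servo_tool: Moves the arm, as the interface text tells. Its arguments: {"type":"object","properties":{"commands":{"type":"array"}},"required":["commands"]}

```bash
ls -R . | head -30; mkdir -p pics; python3 - <<'E'
from workcell import env, vision
import cv2, numpy as np
s=env.observe(); print({k:np.round(v,3).tolist() for k,v in s.items()})
for n in ["scene","top","wrist"]:
    f=vision.grab_frame(n); cv2.imwrite(f"pics/{n}0.png",f["image"][:,:,::-1])
    C=-f["R"].T@f["t"]; print(n,C.round(3),f["R"][2].round(2),f["K"][0,0])
    for t in ["cap_centre","nest","wrench","flange","packer","tin"]:
        print(t,[(round(b["score"],2),(np.array(b["extent"])*[640,400,640,400]).round().astype(int).tolist()) for b in vision.boxes_of(t,f)])
E
```

```text
.:
pics

./pics:
{'time': 0.0, 'joint_positions': [-1.506, 0.105, 0.096, 1.564, 0.0, 1.353], 'qvel': [-0.0, -0.001, 0.001, 0.001, -0.002, -0.001], 'tau': [-0.001, -55.693, 50.365, 0.017, -0.0, 0.0], 'tool_pos': [0.167, -0.576, 0.256], 'tool_rot': [[0.279, -0.0, 0.96], [-0.96, 0.001, 0.279], [-0.001, -1.0, 0.0]], 'wrist_force': [0.786, 0.354, 0.179], 'ft_torque': [-0.006, 0.006, 0.017], 'finger_gap': 0.085}
scene [1.059 0.675 1.07 ] [-0.39 -0.5  -0.78] 433.772273599113
cap_centre [(0.9, [387, 179, 424, 221]), (0.71, [350, 208, 378, 239]), (0.64, [312, 219, 337, 249])]
nest [(0.9, [257, 142, 307, 177]), (0.75, [251, 115, 293, 142])]
wrench [(0.6, [212, 205, 270, 246])]
flange [(0.76, [396, 287, 438, 322])]
packer [(0.58, [204, 117, 236, 144]), (0.21, [348, 207, 378, 241])]
tin [(0.85, [452, 254, 486, 291])]
top [0.44 0.02 1.37] [ 0.09 -0.01 -1.  ] 464.32710588245595
cap_centre [(0.93, [233, 255, 271, 301]), (0.7, [263, 166, 287, 199]), (0.68, [253, 208, 272, 240])]
nest [(0.81, [431, 208, 462, 265])]
wrench [(0.94, [336, 99, 351, 165])]
flange [(0.59, [152, 183, 186, 219])]
packer [(0.61, [467, 166, 490, 200])]
tin [(0.92, [140, 244, 171, 271])]
wrist [ 0.243 -0.553  0.373] [-0.3  -0.09 -0.95] 314.9587389605945
cap_centre []
nest []
wrench []
flange []
packer []
tin []
```

View images.

```bash
python3 - <<'E'
import cv2
a=cv2.imread("pics/top0.png"); cv2.imwrite("pics/top0c.png",cv2.resize(a[80:320,120:520],None,fx=2,fy=2,interpolation=cv2.INTER_CUBIC))
a=cv2.imread("pics/scene0.png"); cv2.imwrite("pics/scene0c.png",cv2.resize(a[100:340,190:510],None,fx=2.5,fy=2.5,interpolation=cv2.INTER_CUBIC))
E
```

```text
(no output)
```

View pics/top0c.png

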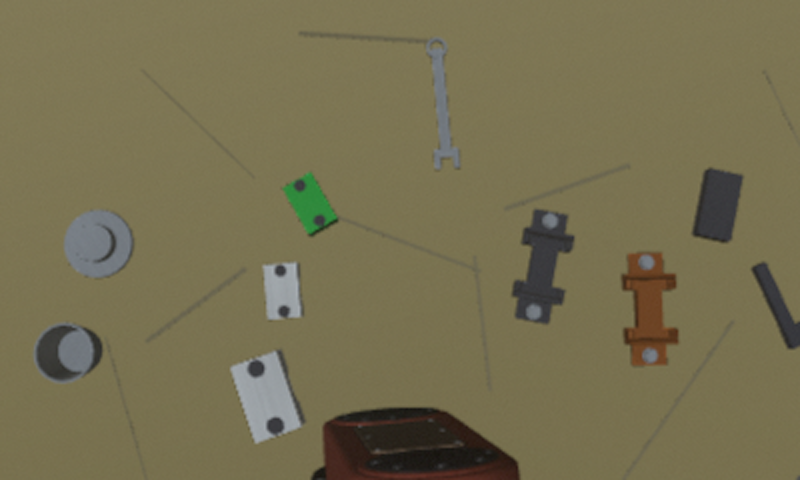

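View pics/scene0c.png

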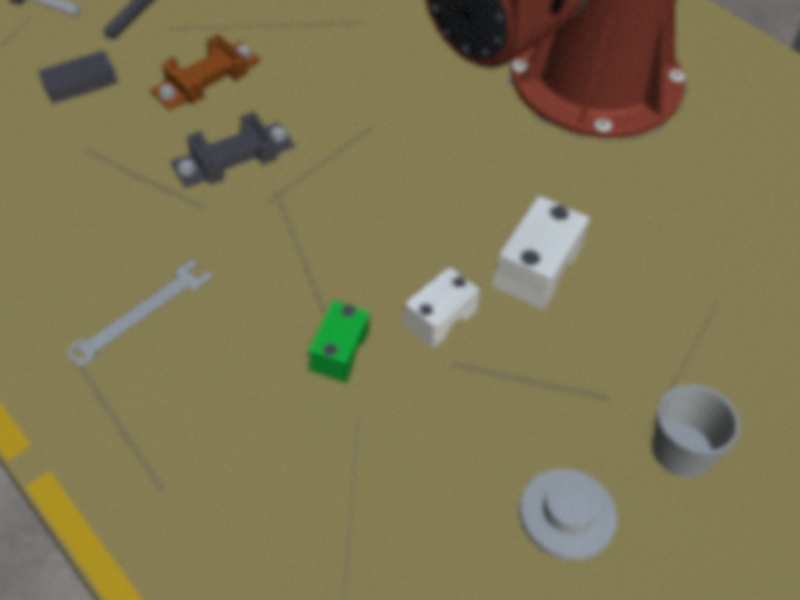

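```bash
cat > h.py <<'E'
from workcell import env, vision
import cv2, numpy as np
def grab(n,fn=None):
    f=vision.grab_frame(n)
    if fn: cv2.imwrite("pics/"+fn,f["image"][:,:,::-1])
    return f
def cloud(f):
    z=f["z_map"]; v,u=np.mgrid[:400,:640]; K=f["K"]
    P=np.stack([(u-K[0,2])/K[0,0]*z,(v-K[1,2])/K[1,1]*z,z],-1)
    W=(P-f["t"])@f["R"]; W[z<=0]=np.nan
    return W
def px2w(f,u,v,h):
    d=f["R"].T@np.linalg.inv(f["K"])@np.array([u,v,1.]); C=-f["R"].T@f["t"]
    return C+d*(h-C[2])/d[2]
def w2px(f,X):
    c=f["R"]@np.asarray(X)+f["t"]; p=f["K"]@c; return p[:2]/p[2]
E
python3 - <<'E'
from h import *
for n in ["top","scene"]:
    f=grab(n); W=cloud(f)
    print(n)
    for r in vision.regions_of("cap_centre",f):
        m=r["pixels"]; p=W[m]; p=p[~np.isnan(p[:,0])]
        hi=np.percentile(p[:,2],90); q=p[p[:,2]>hi-0.012]
        rc=cv2.minAreaRect((q[:,:2]*1000).astype(np.float32))
        print(round(r["score"],2),np.array(r["extent"]).dot(1).round(2),m.sum(),f["image"][m].mean(0).round(),"hi",hi.round(4),rc, np.percentile(p[:,2],[1,50,99]).round(3))
    for r in vision.regions_of("nest",f):
        m=r["pixels"]; p=W[m]; p=p[~np.isnan(p[:,0])]
        print("nest",round(r["score"],2),f["image"][m].mean(0).round(),cv2.minAreaRect((p[:,:2]*1000).astype(np.float32)),np.percentile(p[:,2],[1,50,99]).round(3))
E
```

```text
top
0.8 [0.41 0.41 0.45 0.49] 467 [ 53. 124.  60.] hi 0.0475 ((592.5736694335938, 130.43519592285156), (79.01701354980469, 47.68955993652344), 29.330093383789062) [0.    0.044 0.05 ]
0.65 [0.36 0.63 0.43 0.76] 1150 [137. 141. 141.] hi 0.0663 ((319.7095031738281, 190.23947143554688), (111.73809814453125, 69.55902099609375), 18.772119522094727) [-0.002  0.063  0.069]
0.56 [0.39 0.53 0.42 0.6 ] 507 [141. 145. 146.] hi 0.0479 ((467.26409912109375, 169.365966796875), (77.40542602539062, 48.23685073852539), 5.113797187805176) [-0.001  0.044  0.051]
nest 0.74 [102.  71.  45.] ((436.7065124511719, -364.4952697753906), (81.86542510986328, 167.4105682373047), 88.35057067871094) [-0.003  0.019  0.038]
nest 0.63 [66. 66. 66.] ((501.85107421875, -207.14547729492188), (71.1243896484375, 169.14256286621094), 77.50240325927734) [-0.002  0.019  0.038]
scene
0.83 [0.49 0.56 0.53 0.63] 552 [ 35. 133.  55.] hi 0.0457 ((593.7134399414062, 132.1861114501953), (81.63247680664062, 48.564422607421875), 28.588340759277344) [0.001 0.043 0.048]
0.73 [0.54 0.52 0.59 0.6 ] 581 [164. 168. 168.] hi 0.0459 ((468.6520690917969, 171.79547119140625), (80.97456359863281, 48.807979583740234), 4.620861053466797) [-0.001  0.042  0.048]
0.62 [0.61 0.44 0.66 0.56] 1005 [164. 168. 170.] hi 0.0652 ((321.2411193847656, 191.92190551757812), (115.19425201416016, 68.98748779296875), 19.455617904663086) [0.002 0.061 0.068]
nest 0.96 [107.  69.  39.] ((441.3213806152344, -356.20458984375), (111.0429916381836, 154.04324340820312), 64.49970245361328) [0.001 0.019 0.036]
nest 0.56 [74. 74. 76.] ((499.2020568847656, -220.1111602783203), (105.32989501953125, 165.92518615722656), 79.8692855834961) [-0.003  0.018  0.036]
```

The things that could be taken for the cap (top picture) are the large white one at (252,278), the small white one at (261,225) and the green one at (275,182). I choose the small white one: its 77x48 mm top at 44 mm height fits. The nest is the dark one at (391,212), not the brown one at (447,236). I'll take a close crop first, then make a first move.

```bash
cat >> h.py <<'E'
def rel(target,yawx_deg,s=None):
    "shift in tool axes and turn about tool y, to bring TCP to target with tool x at world yaw"
    s=s or env.observe(); R=np.array(s["tool_rot"]); d=R.T@(np.array(target)-s["tool_pos"])
    y=np.degrees(np.arctan2(R[1,0],R[0,0])); t=-(yawx_deg-y); t=(t+180)%360-180
    print("shift",d.round(4),"turn",round(t,2),"yaw now",round(y,2),"pos",np.round(s["tool_pos"],4),"axes x",R[:,0].round(3),"z",R[:,2].round(3))
E
python3 - <<'E'
from h import *
f=grab("top"); cv2.imwrite("pics/crop1.png",cv2.resize(f["image"][150:310,220:320,::-1],None,fx=5,fy=3.7,interpolation=cv2.INTER_CUBIC))
rel([0.468,0.17,0.2],94.9)
E
```

```text
shift [-0.6327  0.0562  0.4968] turn -168.7 yaw now -73.8 pos [ 0.1674 -0.5762  0.2563] axes x [ 0.279 -0.96   0.   ] z [ 0.96   0.279 -0.   ]
```

View pics/crop1.png

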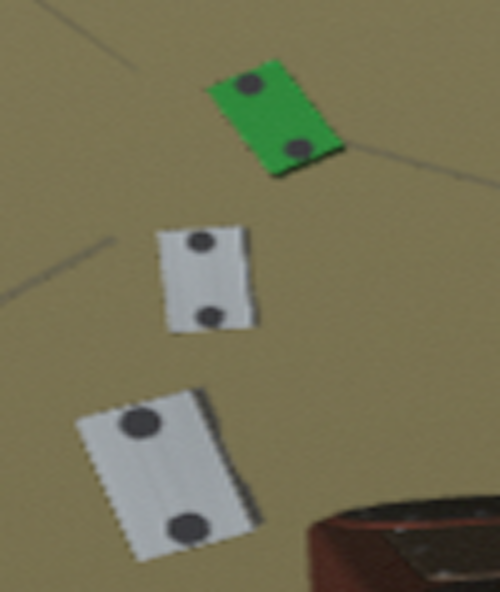

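Request:
servo_tool --commands '[0,0,0.04,-7,1,0,0,0.08,-14,1,0,0,0.12,-21,1,0,0,0.16,-28,1,0,0,0.2,-35,1]'

```text
time: 1.82
tool_pos: [0.3612, -0.5196, 0.2565]
tool_rot: [[0.783, 0.0, 0.622], [-0.622, -0.0, 0.783], [0.0, -1.0, -0.0]]
wrist_force: [-0.1, -0.3, 0.3]
finger_gap: 0.0855
```

Request:
servo_tool --commands '[-0.0172,0.003,0.0304,-7,1,-0.0344,0.006,0.0608,-14,1,-0.0516,0.009,0.0912,-21,1,-0.0688,0.012,0.1216,-28,1,-0.086,0.014,0.152,-35,1]'

```text
time: 2.23
tool_pos: [0.3878, -0.3463, 0.2418]
tool_rot: [[0.998, -0.0, 0.06], [-0.06, 0.0, 0.998], [-0.0, -1.0, 0.0]]
wrist_force: [1.1, 0.8, -0.7]
finger_gap: 0.0858
```

```bash
python3 - <<'E'
from h import *
rel([0.468,0.17,0.2],94.9)
E
```

```text
shift [0.049  0.0419 0.5202] turn -98.35 yaw now -3.45 pos [ 0.3878 -0.3463  0.2418] axes x [ 0.998 -0.06  -0.   ] z [0.06  0.998 0.   ]
```

Request:
servo_tool --commands '[0.003,0.003,0.035,-7,1,0.006,0.006,0.07,-14,1,0.01,0.009,0.105,-21,1,0.013,0.012,0.14,-28,1,0.016,0.014,0.174,-35,1]'

```text
time: 2.65
tool_pos: [0.4151, -0.1737, 0.2281]
tool_rot: [[0.852, 0.0, -0.523], [0.523, -0.0, 0.852], [0.0, -1.0, -0.0]]
wrist_force: [0.5, 0.3, 0.5]
finger_gap: 0.0852
```

```bash
python3 - <<'E'
from h import *
rel([0.468,0.17,0.2],94.9)
E
```

```text
shift [0.2249 0.0281 0.2653] turn -63.36 yaw now 31.54 pos [ 0.4151 -0.1737  0.2281] axes x [0.852 0.523 0.   ] z [-0.523  0.852 -0.   ]
```

Request:
servo_tool --commands '[0.023,0.003,0.027,-7,1,0.046,0.006,0.054,-14,1,0.07,0.009,0.08,-21,1,0.09,0.012,0.106,-28,1,0.112,0.014,0.133,-35,1]'

```text
time: 3.07
tool_pos: [0.442, -0.0021, 0.2143]
tool_rot: [[0.398, 0.001, -0.917], [0.917, -0.0, 0.398], [-0.0, -1.0, -0.001]]
wrist_force: [1.2, -0.1, 0.7]
finger_gap: 0.0854
```

```bash
python3 - <<'E'
from h import *
rel([0.468,0.17,0.2],94.9)
f=grab("scene"); print(vision.regions_of("nest",f)[0]["score"])
E
```

```text
shift [0.1683 0.0142 0.0446] turn -28.36 yaw now 66.54 pos [ 0.442  -0.0021  0.2143] axes x [ 0.398  0.917 -0.   ] z [-0.917  0.398 -0.001]
0.9
```

```bash
python3 - <<'E'
from h import *
rel([0.5118,0.1743,0.12],94.9)
E
```

```text
shift [0.1873 0.0943 0.0044] turn -28.12 yaw now 66.78 pos [4.420e-01 4.000e-04 2.142e-01] axes x [0.394 0.919 0.001] z [-0.919  0.394  0.   ]
```

Request:
servo_tool --commands '[0.037,0.01,0.001,-6,1,0.074,0.03,0.002,-12,1,0.11,0.05,0.003,-18,1,0.15,0.075,0.004,-24,1,0.187,0.094,0.004,-28.1,1]'

```text
time: 3.58
tool_pos: [0.5123, 0.1658, 0.1217]
tool_rot: [[-0.079, 0.0, -0.997], [0.997, -0.0, -0.079], [-0.0, -1.0, -0.0]]
wrist_force: [1.1, -0.5, 1.1]
finger_gap: 0.0851
```

Request:
servo_tool --commands '[0,0,0,0,1]'

```text
time: 3.67
tool_pos: [0.5107, 0.1684, 0.1172]
tool_rot: [[-0.082, -0.007, -0.997], [0.997, 0.001, -0.082], [0.001, -1.0, 0.006]]
wrist_force: [-0.2, 0.8, -0.7]
finger_gap: 0.0855
```

```bash
python3 - <<'E'
from h import *
rel([0.5118,0.1743,0.058],94.9)
f=grab("wrist","w1.png"); 
for r in vision.regions_of("cap_centre",f):
    W=cloud(f); p=W[r["pixels"]]; p=p[~np.isnan(p[:,0])]; q=p[(p[:,2]>.036)&(p[:,2]<.052)]
    print(r["score"],cv2.minAreaRect((q[:,:2]*1000).astype(np.float32)),np.median(q[:,2]))
E
```

```text
shift [ 0.0057  0.0592 -0.002 ] turn -0.2 yaw now 94.7 pos [0.5107 0.1684 0.1172] axes x [-0.082  0.997  0.001] z [-0.997 -0.082  0.006]
0.96 ((467.69329833984375, 169.94146728515625), (77.74775695800781, 48.236515045166016), 5.0166916847229) 0.04298434820050402
0.86 ((380.7720947265625, 184.9224853515625), (4.292464256286621, 20.875761032104492), 5.523941516876221) 0.04206166195034644
0.58 ((592.7185668945312, 130.96810913085938), (79.12970733642578, 48.86850357055664), 28.75229835510254) 0.04286302308033646
```

View pics/w1.png

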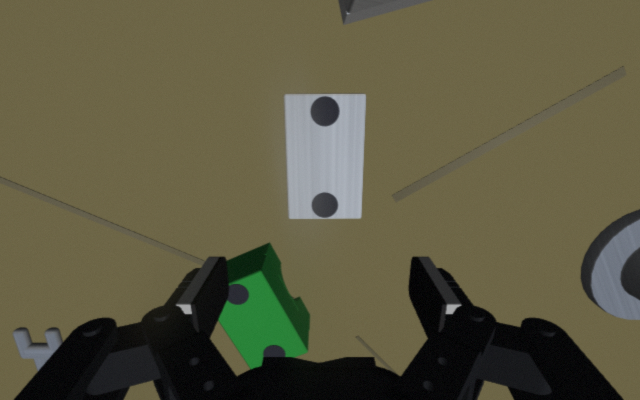

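Request:
servo_tool --commands '[0.004,0.03,0,0,1,0.004,0.059,0,0,1,0.004,0.059,0,0,1,0.004,0.059,0,0,1]'

```text
time: 4.1
tool_pos: [0.511, 0.1673, 0.0641]
tool_rot: [[-0.073, -0.001, -0.997], [0.997, -0.001, -0.073], [-0.0, -1.0, 0.001]]
wrist_force: [-0.1, 0.5, 0.3]
finger_gap: 0.0853
```

```bash
python3 - <<'E'
from h import *
rel([0.5118,0.174,0.058],94.9)
E
```

```text
shift [ 0.0066  0.006  -0.0013] turn -0.73 yaw now 94.17 pos [0.511  0.1673 0.0641] axes x [-0.073  0.997 -0.   ] z [-0.997 -0.073  0.001]
```

Request:
servo_tool --commands '[0.004,0.003,0,-0.7,1,0.004,0.003,0,-0.7,1,0.004,0.003,0,-0.7,1]'

```text
time: 4.35
tool_pos: [0.5125, 0.1726, 0.0627]
tool_rot: [[-0.087, 0.003, -0.996], [0.996, 0.0, -0.087], [-0.0, -1.0, -0.003]]
wrist_force: [0.2, -0.6, 0.1]
finger_gap: 0.0857
```

```bash
python3 - <<'E'
from h import *
rel([0.5118,0.174,0.058],94.9)
f=grab("top"); rel([0.5118,0.174,0.058],94.9)
E
```

```text
shift [0.0015 0.0047 0.0006] turn 0.09 yaw now 94.99 pos [0.5125 0.1726 0.0627] axes x [-0.087  0.996 -0.   ] z [-0.996 -0.087 -0.003]
shift [0.0015 0.0044 0.0004] turn 0.09 yaw now 94.99 pos [0.5123 0.1726 0.0624] axes x [-0.087  0.996 -0.   ] z [-0.996 -0.087 -0.002]
```

Request:
servo_tool --commands '[0.0015,0.005,0,0,1,0.0015,0.005,0,0,1,0.0015,0.005,0,0,1]'

```text
time: 4.65
tool_pos: [0.511, 0.1741, 0.0556]
tool_rot: [[-0.087, -0.0, -0.996], [0.996, -0.0, -0.087], [-0.0, -1.0, 0.0]]
wrist_force: [-0.3, 0.2, -0.4]
finger_gap: 0.0853
```

Request:
servo_tool --commands '[0,0,0,0,0,0,0,0,0,0,0,0,0,0,0,0,0,0,0,0,0,0,0,0,0]'

```text
time: 5.07
tool_pos: [0.5115, 0.174, 0.0565]
tool_rot: [[-0.087, 0.001, -0.996], [0.996, -0.0, -0.087], [-0.0, -1.0, -0.001]]
wrist_force: [-0.7, -1.4, 4.6]
finger_gap: 0.0452
```

```bash
python3 - <<'E'
from h import *
f=grab("wrist","w2.png");s=env.observe(); print(s["finger_gap"],s["tool_pos"]); rel([0.5118,0.174,0.058],94.9)
f=grab("scene"); cv2.imwrite("pics/s2.png",cv2.resize(f["image"][150:270,280:440,::-1],None,fx=5,fy=5,interpolation=cv2.INTER_CUBIC))
E
```

```text
0.045155131389677014 [0.51151812 0.17396305 0.05650262]
shift [ 0.     -0.0015 -0.0003] turn 0.1 yaw now 95.0 pos [0.5115 0.174  0.0565] axes x [-0.087  0.996 -0.   ] z [-0.996 -0.087 -0.001]
```

View pics/w2.png

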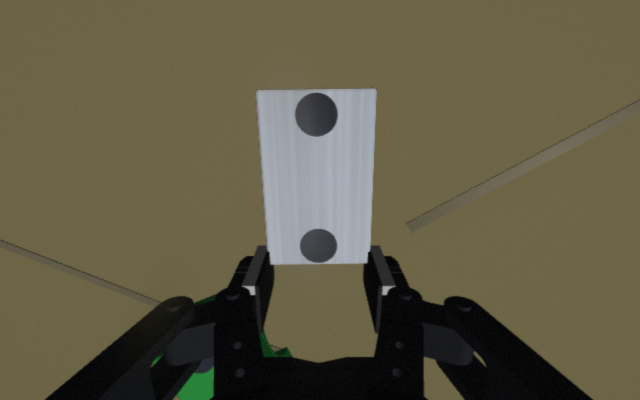

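View pics/s2.png

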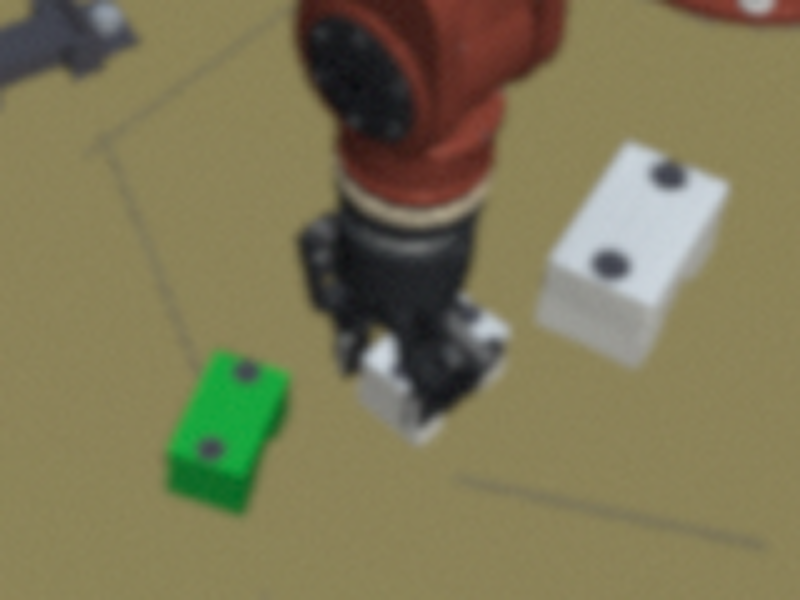

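The small white cap is held by its end corner, with the fingertips at (262,255) and (375,255) in the wrist view. I'll lift a little to see whether it swings.

Request:
servo_tool --commands '[0,-0.005,0,0,0,0,-0.01,0,0,0,0,-0.015,0,0,0,0,-0.015,0,0,0]'

```text
time: 5.5
tool_pos: [0.5117, 0.1742, 0.0718]
tool_rot: [[-0.087, 0.001, -0.996], [0.996, 0.0, -0.087], [-0.0, -1.0, -0.001]]
wrist_force: [0.4, -0.2, -4.9]
finger_gap: 0.0448
```

```bash
cat >> h.py <<'E'
def capview(fn,near=None,sc=True):
    f=grab("wrist",fn); W=cloud(f)
    rs=vision.regions_of("cap_centre",f)
    for r in rs:
        p=W[r["pixels"]]; p=p[~np.isnan(p[:,0])]
        if len(p)<50: continue
        # plane fit
        c=np.median(p,0); q=p[np.abs(p-c).max(1)<.07]
        print(round(r["score"],2),f["image"][r["pixels"]].mean(0).round(),"med",c.round(3),"zpct",np.percentile(p[:,2],[2,50,98]).round(3),"x",np.percentile(p[:,0],[2,98]).round(3),"y",np.percentile(p[:,1],[2,98]).round(3))
    return f,W,rs
E
python3 - <<'E'
from h import *
s=env.observe(); print(s["finger_gap"],s["tool_pos"],s["wrist_force"])
capview("w3.png")
E
```

```text
0.044842124661350874 [0.51168141 0.17416243 0.07177586] [ 0.43706373 -0.17405268 -4.92513473]
0.91 [149. 154. 162.] med [0.464 0.171 0.053] zpct [0.049 0.053 0.058] x [0.43  0.504] y [0.147 0.194]
0.73 [24. 73. 32.] med [0.587 0.119 0.024] zpct [0.001 0.024 0.044] x [0.557 0.611] y [0.097 0.167]
```

View pics/w3.png

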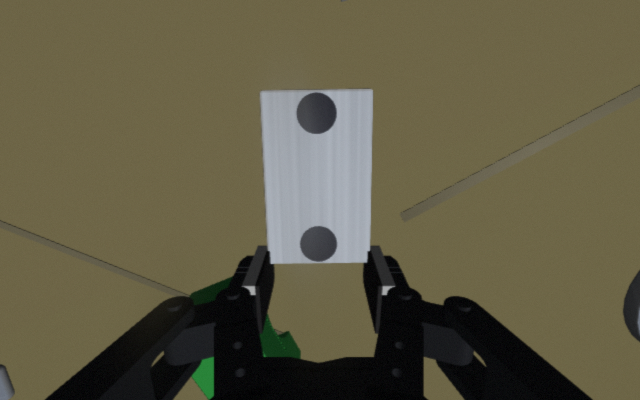

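```bash
cat >> h.py <<'E'
def tilt(f,W,rs,i=0):
    "plane through white cap face: slope along x"
    for r in rs:
        c=f["image"][r["pixels"]].mean(0)
        if c.max()-c.min()>25: continue
        p=W[r["pixels"]]; p=p[~np.isnan(p[:,0])]
        c=np.median(p,0); 
        A=np.c_[p[:,:2]-c[:2],np.ones(len(p))]; k=np.linalg.lstsq(A,p[:,2],rcond=None)[0]
        print("tilt x,y deg",np.degrees(np.arctan(k[:2])).round(2),"z at c",k[2].round(4),"c",c.round(4))
E
python3 - <<'E'
from h import *
tilt(*capview("w4.png"))
E
```

```text
0.77 [25. 75. 33.] med [0.586 0.119 0.025] zpct [0.    0.025 0.044] x [0.556 0.611] y [0.096 0.167]
0.76 [149. 154. 162.] med [0.464 0.171 0.052] zpct [0.047 0.052 0.058] x [0.43  0.503] y [0.147 0.194]
tilt x,y deg [8.08 0.59] z at c 0.0517 c [0.464  0.1706 0.0518]
```

Request:
servo_tool --commands '[0,-0.04,0,0,0,0,-0.01,0,0,0,0,-0.04,0,0,0,0,-0.01,0,0,0]'

```text
time: 6.03
tool_pos: [0.5152, 0.1745, 0.0883]
tool_rot: [[-0.087, 0.01, -0.996], [0.996, 0.001, -0.087], [-0.0, -1.0, -0.01]]
wrist_force: [2.4, -0.1, 3.0]
finger_gap: 0.0447
```

```bash
python3 - <<'E'
from h import *
tilt(*capview("w5.png")); s=env.observe(); print(s["finger_gap"],s["tool_pos"],s["wrist_force"])
E
```

```text
0.82 [153. 158. 166.] med [0.477 0.172 0.056] zpct [0.039 0.056 0.072] x [0.442 0.509] y [0.148 0.195]
0.77 [22. 64. 29.] med [0.58  0.149 0.027] zpct [0.001 0.027 0.044] x [0.554 0.612] y [0.094 0.169]
tilt x,y deg [26.02  1.83] z at c 0.0562 c [0.4769 0.1717 0.0561]
0.044840005918012855 [0.51304971 0.17390592 0.08094209] [ 1.31514002 -2.00515741  5.87905858]
```

Jolting works: the cap has swung 26° and keeps creeping. I'll lift it further so that it hangs free.

Request:
servo_tool --commands '[0,-0.03,0,0,0,0,-0.01,0,0,0,0,-0.04,0,0,0,0,-0.025,0,0,0,0,-0.025,0,0,0]'

```text
time: 6.55
tool_pos: [0.511, 0.174, 0.1047]
tool_rot: [[-0.087, -0.001, -0.996], [0.996, -0.0, -0.087], [-0.0, -1.0, 0.001]]
wrist_force: [-1.7, -0.4, -6.1]
finger_gap: 0.0448
```

```bash
python3 - <<'E'
from h import *
tilt(*capview("w6.png")); s=env.observe(); print(s["finger_gap"],s["tool_pos"],s["wrist_force"])
E
```

```text
0.94 [152. 158. 165.] med [0.478 0.171 0.073] zpct [0.053 0.073 0.09 ] x [0.443 0.508] y [0.147 0.195]
0.67 [89. 88. 85.] med [0.381 0.185 0.012] zpct [-0.001  0.012  0.034] x [0.373 0.384] y [0.174 0.208]
0.67 [27. 75. 34.] med [0.583 0.148 0.033] zpct [-0.001  0.033  0.044] x [0.55  0.613] y [0.093 0.169]
tilt x,y deg [29.14  5.48] z at c 0.0726 c [0.4775 0.1712 0.0727]
tilt x,y deg [64.79 10.25] z at c 0.0147 c [0.3805 0.1848 0.0123]
0.04489354843669749 [0.51023505 0.1739858  0.10472617] [ 0.2751776   0.08565097 -4.57335985]
```

View pics/w6.png

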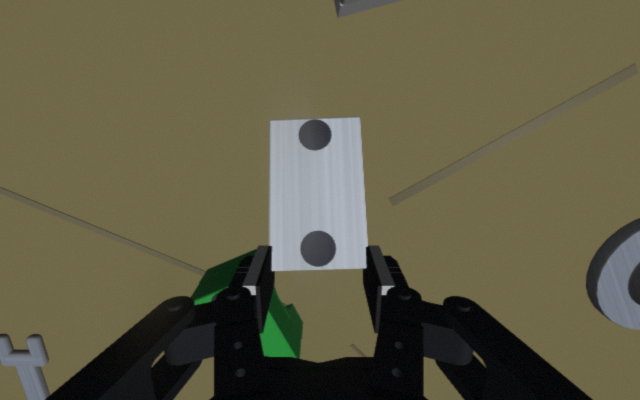

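Request:
servo_tool --commands '[0,-0.04,0,0,0,0,0,0,0,0,0,-0.04,0,0,0,0,0,0,0,0,0,-0.04,0,0,0]'

```text
time: 7.07
tool_pos: [0.4979, 0.1729, 0.1249]
tool_rot: [[-0.087, -0.031, -0.996], [0.996, -0.003, -0.087], [-0.0, -1.0, 0.031]]
wrist_force: [-6.1, -0.6, -13.3]
finger_gap: 0.0449
```

```bash
python3 - <<'E'
from h import *
tilt(*capview("w7.png")); s=env.observe(); print(s["finger_gap"],s["tool_pos"],s["wrist_force"])
E
```

```text
0.72 [145. 145. 144.] med [0.478 0.172 0.089] zpct [0.057 0.089 0.109] x [0.445 0.522] y [0.148 0.195]
0.65 [112. 114. 117.] med [0.372 0.196 0.059] zpct [0.004 0.059 0.063] x [0.363 0.383] y [0.17  0.236]
tilt x,y deg [32.39  3.94] z at c 0.0867 c [0.4779 0.1717 0.0887]
tilt x,y deg [-24.87 -10.32] z at c 0.0485 c [0.372  0.1956 0.0595]
0.04458052531014509 [0.50934703 0.17398391 0.14539395] [ 3.13994776  0.46258169 -3.10016707]
```

Request:
servo_tool --commands '[0,0.04,0,0,0,0,0,0,0,0,0,0.04,0,0,0,0,0,0,0,0,0,0,0,0,0]'

```text
time: 7.58
tool_pos: [0.5089, 0.1739, 0.1451]
tool_rot: [[-0.087, -0.004, -0.996], [0.996, -0.0, -0.087], [-0.0, -1.0, 0.004]]
wrist_force: [2.5, -0.0, -2.8]
finger_gap: 0.0448
```

Request:
servo_tool --commands '[0,0.04,0,0,0,0,0,0,0,0,0,0.04,0,0,0,0,0,0,0,0,0,0,0,0,0]'

```text
time: 8.0
tool_pos: [0.5094, 0.174, 0.1454]
tool_rot: [[-0.087, -0.003, -0.996], [0.996, -0.0, -0.087], [-0.0, -1.0, 0.003]]
wrist_force: [0.4, -0.2, -2.8]
finger_gap: 0.0448
```

```bash
python3 - <<'E'
from h import *
tilt(*capview("w8.png")); s=env.observe(); print(s["finger_gap"],s["tool_pos"],s["wrist_force"])
f=grab("scene"); cv2.imwrite("pics/s8.png",cv2.resize(f["image"][130:270,280:440,::-1],None,fx=4.2,fy=4.2,interpolation=cv2.INTER_CUBIC))
E
```

```text
0.88 [139. 140. 140.] med [0.495 0.173 0.108] zpct [0.07  0.108 0.128] x [0.464 0.54 ] y [0.149 0.197]
0.78 [99. 99. 99.] med [0.377 0.193 0.035] zpct [-0.     0.035  0.062] x [0.363 0.383] y [0.171 0.237]
0.76 [35. 85. 43.] med [0.578 0.133 0.042] zpct [0.002 0.042 0.044] x [0.548 0.626] y [0.094 0.169]
tilt x,y deg [28.49  4.03] z at c 0.1035 c [0.495  0.1732 0.1076]
tilt x,y deg [59.33  1.12] z at c 0.0365 c [0.3768 0.1933 0.0345]
0.045120955641482836 [0.51301727 0.17421559 0.14688537] [ 1.05939656 -0.09727868 -4.86916579]
```

View pics/w8.png

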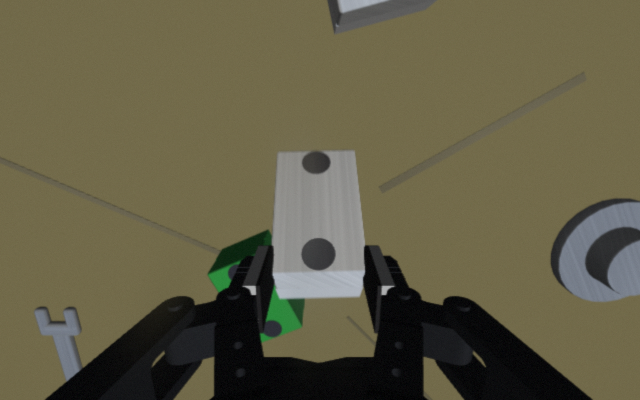

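View pics/s8.png

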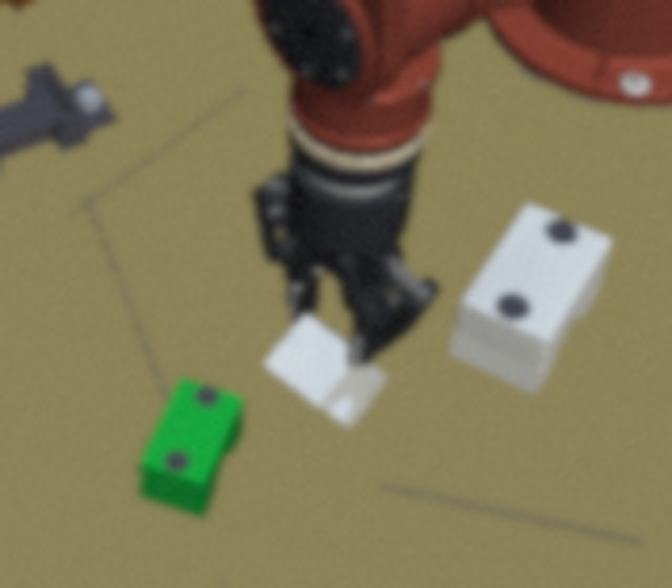

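```bash
cat >> h.py <<'E'
def planes(f,W,rs,box=None):
    rng=np.random.default_rng(0)
    for r in rs:
        c=f["image"][r["pixels"]].mean(0)
        if c.max()-c.min()>25: continue
        p=W[r["pixels"]]; p=p[~np.isnan(p[:,0])]
        if box is not None: p=p[(np.abs(p-box[0])<box[1]).all(1)]
        for k in range(2):
            if len(p)<150: break
            best=None
            for _ in range(300):
                a,b,c=p[rng.choice(len(p),3,False)]; n=np.cross(b-a,c-a); l=np.linalg.norm(n)
                if l<1e-5: continue
                n/=l; m=np.abs((p-a)@n)<.0015
                if best is None or m.sum()>best.sum(): best=m
            q=p[best]; c=q.mean(0); n=np.linalg.svd(q-c,full_matrices=False)[2][2]; n*=np.sign(n[2])
            uh=np.array([.9963,.0854,0]); vh=np.array([-.0854,.9963,0])
            print(" plane n",n.round(3),"elev of normal",np.degrees(np.arcsin(n[2])).round(1),"c",c.round(4),"N",len(q),"z",np.percentile(q[:,2],[2,98]).round(4),"u",np.percentile(q@uh,[2,98]).round(4),"v",np.percentile(q@vh,[2,98]).round(4))
            p=p[~best]
E
python3 - <<'E'
from h import *
planes(*capview("w9.png")); s=env.observe(); print(s["finger_gap"],s["tool_pos"],s["wrist_force"])
E
```

```text
0.96 [90. 90. 88.] med [0.378 0.192 0.026] zpct [-0.     0.026  0.061] x [0.365 0.383] y [0.173 0.233]
0.91 [36. 85. 45.] med [0.57  0.125 0.042] zpct [-0.     0.042  0.044] x [0.548 0.628] y [0.094 0.168]
 plane n [0.948 0.318 0.002] elev of normal 0.1 c [0.3767 0.1968 0.0274] N 1356 z [-0.0006  0.0609] u [0.3831 0.3972] v [0.1422 0.201 ]
0.04478276126901477 [0.51206794 0.17411365 0.14598188] [ 0.34564811 -0.55205097 -5.28612005]
```

```bash
cat >> h.py <<'E'
def capplanes(fn=None,cam="wrist"):
    f=grab(cam,fn); W=cloud(f); s=env.observe(); t=np.array(s["tool_pos"]); im=f["image"].astype(int)
    w=(im.max(2)-im.min(2)<30)&(im.mean(2)>95)
    m=w&(np.abs(W[:,:,0]-t[0])<.11)&(np.abs(W[:,:,1]-t[1])<.03)&(W[:,:,2]<t[2]-.012)&(W[:,:,2]>.006)
    n,l,st,_=cv2.connectedComponentsWithStats(m.astype(np.uint8)); k=1+np.argmax(st[1:,4]); m=l==k
    planes(f,W,[{"pixels":m}]); print("gap",round(s["finger_gap"],4),"tcp",t.round(4),"F",np.round(s["wrist_force"],1),"t",s["time"])
E
python3 - <<'E'
from h import *
capplanes("w10.png")
E
```

```text
plane n [-0.824 -0.082  0.56 ] elev of normal 34.1 c [0.4939 0.1729 0.1015] N 8495 z [0.0676 0.1288] u [0.484  0.5259] v [0.1073 0.1527]
 plane n [0.554 0.071 0.829] elev of normal 56.0 c [0.5299 0.1769 0.1177] N 2645 z [0.1055 0.1281] u [0.5276 0.5613] v [0.1087 0.1535]
gap 0.0445 tcp [0.5118 0.1741 0.1458] F [-0.2  0.  -4.9] t 8.3
```

Request:
servo_tool --commands '[0,0.015,0,0,0,0,0.03,0,0,0,0,0.037,0,0,0,0,0.038,0,0,0,0,0.038,0,0,0]'

```text
time: 8.72
tool_pos: [0.511, 0.1741, 0.1075]
tool_rot: [[-0.087, -0.001, -0.996], [0.996, -0.0, -0.087], [-0.0, -1.0, 0.001]]
wrist_force: [-0.5, 0.1, -5.5]
finger_gap: 0.0446
```

```bash
python3 - <<'E'
from h import *
capplanes("w11.png")
E
```

```text
plane n [-0.821 -0.083  0.565] elev of normal 34.4 c [0.4927 0.1729 0.0631] N 8520 z [0.0295 0.0903] u [0.4827 0.5248] v [0.1073 0.1527]
 plane n [0.559 0.071 0.826] elev of normal 55.7 c [0.5288 0.1767 0.0791] N 2622 z [0.0668 0.0896] u [0.5264 0.56  ] v [0.1087 0.1535]
gap 0.0443 tcp [0.5115 0.1741 0.1082] F [ 0.1  0.2 -5.6] t 8.7667
```

Request:
servo_tool --commands '[0,0.004,0,0,0,0,0.005,0.006,0,0,0,0.005,0.012,0,0,0,0.005,0.018,0,0,0,0.006,0.024,0,0]'

```text
time: 9.18
tool_pos: [0.4883, 0.1719, 0.1035]
tool_rot: [[-0.087, 0.004, -0.996], [0.996, -0.0, -0.087], [-0.001, -1.0, -0.004]]
wrist_force: [1.9, -1.9, 7.8]
finger_gap: 0.0447
```

```bash
python3 - <<'E'
from h import *
capplanes("w12.png")
E
```

```text
plane n [0.299 0.045 0.953] elev of normal 72.4 c [0.5064 0.1747 0.0803] N 4930 z [0.0731 0.0863] u [0.5005 0.5417] v [0.1084 0.1533]
 plane n [-0.945 -0.097  0.312] elev of normal 18.2 c [0.485  0.1661 0.075 ] N 853 z [0.0608 0.0843] u [0.4929 0.5013] v [0.1073 0.1438]
gap 0.0447 tcp [0.4871 0.1718 0.1033] F [ 0.8 -2.6  8.9] t 9.2333
```

Request:
servo_tool --commands '[0,0.003,0.006,0,0,0,0.005,0.012,0,0,0,0.007,0.018,0,0,0,0.01,0.024,0,0,0,0.01,0.025,0,0]'

```text
time: 9.65
tool_pos: [0.4623, 0.1692, 0.0939]
tool_rot: [[-0.087, 0.002, -0.996], [0.996, -0.002, -0.087], [-0.002, -1.0, -0.002]]
wrist_force: [-1.7, -4.8, 13.8]
finger_gap: 0.045
```

```bash
python3 - <<'E'
from h import *
capplanes("w13.png")
E
```

```text
plane n [0.009 0.011 1.   ] elev of normal 89.2 c [0.4837 0.1722 0.0772] N 6820 z [0.076  0.0783] u [0.4762 0.5187] v [0.1077 0.1528]
gap 0.0447 tcp [0.4625 0.1692 0.0939] F [-4.1 -6.6 16.8] t 9.7
```

Request:
servo_tool --commands '[0,-0.001,0.001,0,0,0,-0.001,0.001,0,0,0,-0.001,0.001,0,0.6,0,-0.001,0.001,0,0.7,0,-0.001,0.001,0,0.8]'

```text
time: 10.12
tool_pos: [0.4607, 0.1698, 0.0923]
tool_rot: [[-0.087, -0.001, -0.996], [0.996, 0.0, -0.087], [0.0, -1.0, 0.001]]
wrist_force: [0.1, 0.5, 0.4]
finger_gap: 0.068
```

Request:
servo_tool --commands '[0,0,0,0,1,0,-0.02,0,0,1,0,-0.05,0,0,1,0,-0.08,0,0,1,0,-0.08,0,0,1]'

```text
time: 10.53
tool_pos: [0.4636, 0.17, 0.1784]
tool_rot: [[-0.087, 0.007, -0.996], [0.996, 0.001, -0.087], [0.0, -1.0, -0.007]]
wrist_force: [0.4, 0.5, 0.4]
finger_gap: 0.0854
```

```bash
python3 - <<'E'
from h import *
capplanes("w14.png")
f=grab("scene"); cv2.imwrite("pics/s14.png",cv2.resize(f["image"][130:270,280:440,::-1],None,fx=4.2,fy=4.2,interpolation=cv2.INTER_CUBIC))
E
```

```text
plane n [-0.001 -0.     1.   ] elev of normal 90.0 c [0.4819 0.1721 0.0769] N 3333 z [0.0756 0.078 ] u [0.4741 0.5168] v [0.1073 0.1531]
gap 0.0857 tcp [0.463  0.17   0.1758] F [ 0.3 -0.8 -0.4] t 10.5833
```

View pics/s14.png

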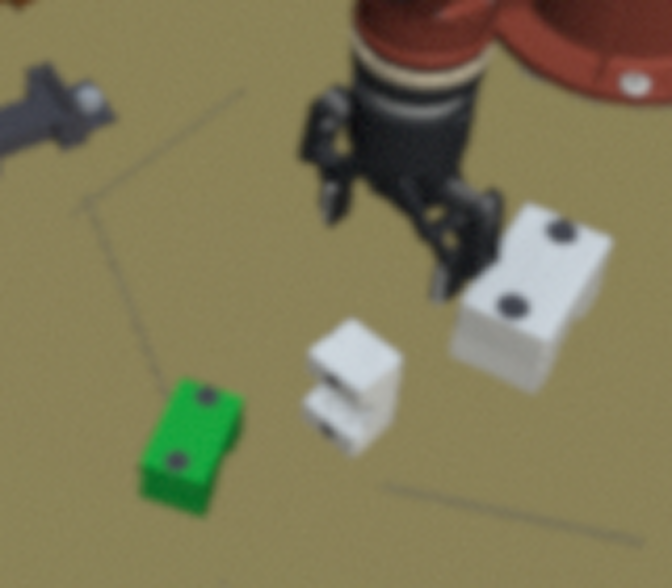

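View pics/w14.png

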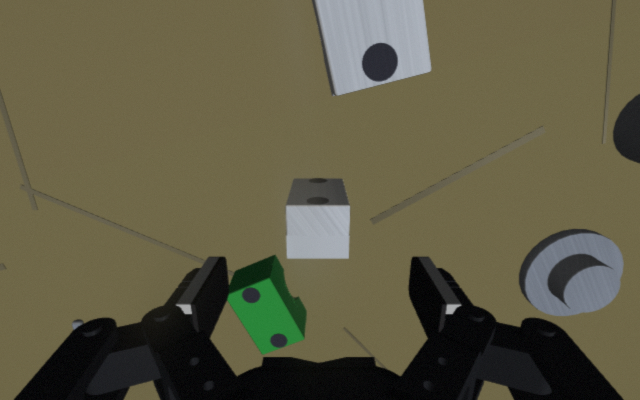

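The cap stands at rest on its end, let go, with its top face level at 78 mm. The saddle faces away from the robot, at (318,230) in the wrist view. Next I take it by the top corner on the saddle side.

```bash
python3 - <<'E'
from h import *
rel([0.5094,0.1743,0.12],94.9)
E
```

```text
shift [ 0.0003  0.0539 -0.0474] turn 0.11 yaw now 95.01 pos [0.4621 0.1699 0.1738] axes x [-0.087  0.996  0.   ] z [-0.996 -0.087 -0.002]
```

Request:
servo_tool --commands '[0,0,-0.025,0,1,0,0.02,-0.047,0,1,0,0.05,-0.047,0,1,0,0.054,-0.047,0,1,0,0.054,-0.047,0,1]'

```text
time: 11.05
tool_pos: [0.5055, 0.1736, 0.1154]
tool_rot: [[-0.087, -0.007, -0.996], [0.996, -0.001, -0.087], [-0.0, -1.0, 0.007]]
wrist_force: [0.1, -0.2, 0.2]
finger_gap: 0.0853
```

```bash
python3 - <<'E'
from h import *
capplanes("w15.png")
rel([0.5094,0.1743,0.0905],94.9)
E
```

```text
plane n [0.001 0.    1.   ] elev of normal 90.0 c [0.4818 0.172  0.0769] N 7046 z [0.0758 0.0781] u [0.4744 0.5166] v [0.1073 0.1531]
gap 0.0851 tcp [0.5066 0.1738 0.1176] F [ 0.1 -1.   1. ] t 11.1
shift [ 0.0003  0.0271 -0.0029] turn 0.11 yaw now 95.01 pos [0.5066 0.1738 0.1176] axes x [-0.087  0.996 -0.   ] z [-0.996 -0.087  0.004]
```

Request:
servo_tool --commands '[0,0.015,0,0,1,0,0.025,0,0,1,0,0.026,0,0,1,0,0.026,0,0,1]'

```text
time: 11.43
tool_pos: [0.5078, 0.1739, 0.093]
tool_rot: [[-0.087, -0.0, -0.996], [0.996, -0.0, -0.087], [-0.0, -1.0, 0.0]]
wrist_force: [0.2, 0.2, 0.3]
finger_gap: 0.0855
```

```bash
python3 - <<'E'
from h import *
rel([0.5094,0.1743,0.0905],94.9)
E
```

```text
shift [ 0.0003  0.0025 -0.0016] turn 0.11 yaw now 95.01 pos [0.5078 0.1739 0.093 ] axes x [-0.087  0.996 -0.   ] z [-0.996 -0.087  0.   ]
```

Request:
servo_tool --commands '[0,0.0025,-0.001,0,1,0,0.0025,-0.001,0,1,0,0.0025,-0.001,0,1]'

```text
time: 11.68
tool_pos: [0.5095, 0.1739, 0.0908]
tool_rot: [[-0.087, 0.001, -0.996], [0.996, -0.0, -0.087], [-0.0, -1.0, -0.001]]
wrist_force: [0.3, -0.2, -1.3]
finger_gap: 0.0855
```

Request:
servo_tool --commands '[0,0,0,0,0.6,0,0,0,0,0,0,0,0,0,0,0,0,0,0,0,0,0,0,0,0]'

```text
time: 12.1
tool_pos: [0.5096, 0.1738, 0.091]
tool_rot: [[-0.087, 0.001, -0.996], [0.996, -0.0, -0.087], [-0.0, -1.0, -0.001]]
wrist_force: [-1.6, -1.0, 5.0]
finger_gap: 0.0453
```

Request:
servo_tool --commands '[0,-0.01,0,0,0,0,-0.025,0,0,0,0,-0.04,0,0,0,0,-0.05,0,0,0,0,-0.05,0,0,0]'

```text
time: 12.52
tool_pos: [0.5102, 0.1741, 0.1425]
tool_rot: [[-0.087, 0.003, -0.996], [0.996, 0.0, -0.087], [0.0, -1.0, -0.003]]
wrist_force: [1.1, -0.4, -5.4]
finger_gap: 0.0448
```

```bash
python3 - <<'E'
from h import *
capplanes("w16.png")
E
```

```text
plane n [-0.069 -0.001  0.998] elev of normal 86.1 c [0.4821 0.1726 0.127 ] N 9434 z [0.1249 0.1288] u [0.4751 0.5171] v [0.1081 0.1535]
gap 0.0447 tcp [0.5098 0.174  0.1411] F [ 0.5 -1.  -6.2] t 12.5667
```

View pics/w16.png

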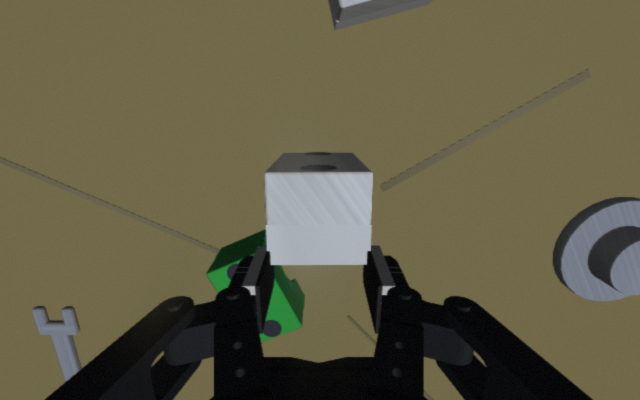

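```bash
python3 - <<'E'
from h import *
rel([0.54,0.0,0.14],77.5)
E
```

```text
shift [-0.176   0.0011 -0.0149] turn 17.51 yaw now 95.01 pos [0.5098 0.174  0.1411] axes x [-0.087  0.996  0.   ] z [-0.996 -0.087 -0.001]
```

Request:
servo_tool --commands '[-0.035,0,-0.003,3.5,0,-0.07,0,-0.006,7,0,-0.105,0,-0.009,10.5,0,-0.14,0,-0.012,14,0,-0.175,0,-0.015,17.5,0]'

```text
time: 12.98
tool_pos: [0.5388, -0.0005, 0.139]
tool_rot: [[0.219, -0.002, -0.976], [0.976, 0.0, 0.219], [0.0, -1.0, 0.002]]
wrist_force: [1.0, -0.3, -4.3]
finger_gap: 0.0454
```

Request:
servo_tool --commands '[0,0,0,0,0,0,-0.04,0,0,0,0,0,0,0,0,0,-0.04,0,0,0,0,0,0,0,0]'

```text
time: 13.4
tool_pos: [0.5373, 0.0014, 0.1433]
tool_rot: [[0.216, -0.003, -0.976], [0.976, 0.001, 0.216], [0.0, -1.0, 0.003]]
wrist_force: [3.4, -0.4, -0.3]
finger_gap: 0.0448
```

```bash
sed -i 's/uh=np.array(\[.9963,.0854,0\]); vh=np.array(\[-.0854,.9963,0\])/Rt=np.array(env.observe()["tool_rot"]); uh=-Rt[:,2]; vh=Rt[:,0]/' h.py; python3 - <<'E'
from h import *
capplanes("w17.png"); rel([0.54,0.0,0.14],77.5)
E
```

```text
plane n [-0.279  0.078  0.957] elev of normal 73.2 c [0.5035 0.0095 0.1175] N 4115 z [0.114  0.1205] u [0.479  0.4991] v [0.0956 0.1402]
gap 0.0451 tcp [0.5361 0.0017 0.1327] F [  1.3  -0.1 -15.2] t 13.45
shift [-0.0008 -0.0074 -0.0042] turn -0.0 yaw now 77.5 pos [0.5361 0.0017 0.1327] axes x [0.216 0.976 0.   ] z [-0.976  0.216  0.008]
```

Request:
servo_tool --commands '[0,-0.04,0,0,0,0,0,0,0,0,0,-0.04,0,0,0,0,0,0,0,0,0,0,0,0,0]'

```text
time: 13.87
tool_pos: [0.5362, 0.0017, 0.1337]
tool_rot: [[0.216, -0.008, -0.976], [0.976, 0.002, 0.216], [0.0, -1.0, 0.008]]
wrist_force: [-1.0, -0.1, -7.7]
finger_gap: 0.0452
```

```bash
python3 - <<'E'
from h import *
capplanes("w18.png"); rel([0.54,0.0,0.14],77.5)
E
```

```text
plane n [-0.496  0.116  0.86 ] elev of normal 59.4 c [0.516  0.0068 0.107 ] N 8123 z [0.0959 0.1175] u [0.4831 0.519 ] v [0.0959 0.1406]
 plane n [-0.479  0.217  0.851] elev of normal 58.3 c [0.5156 0.0052 0.1072] N 100 z [0.0941 0.119 ] u [0.4825 0.5191] v [0.096  0.1425]
gap 0.0448 tcp [0.5368 0.0015 0.1362] F [-2.5  0.7 -4.3] t 13.9167
shift [-0.0008 -0.0038 -0.0034] turn 0.0 yaw now 77.5 pos [0.5368 0.0015 0.1362] axes x [0.216 0.976 0.   ] z [-0.976  0.216  0.007]
```

View pics/w18.png

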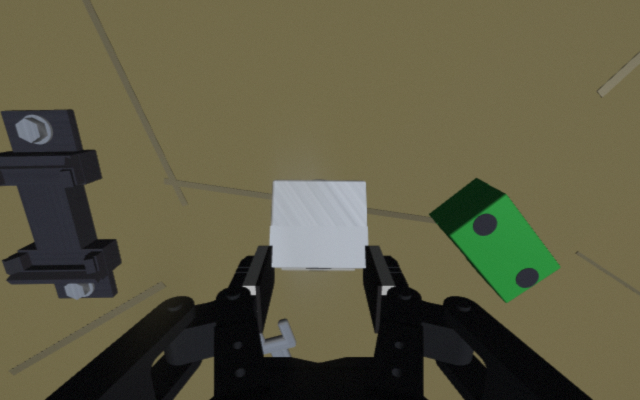

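Request:
servo_tool --commands '[0,0.015,0,0,0,0,0.027,0,0,0,0,0.027,0,0,0,0,0.029,0.005,0,0,0,0.0295,0.011,0,0]'

```text
time: 14.33
tool_pos: [0.5287, 0.0032, 0.1112]
tool_rot: [[0.216, 0.0, -0.976], [0.976, -0.0, 0.216], [-0.0, -1.0, -0.0]]
wrist_force: [0.1, -1.3, -5.3]
finger_gap: 0.0446
```

```bash
python3 - <<'E'
from h import *
capplanes("w19.png"); rel([0.54,0.0,0.14],77.5)
E
```

```text
plane n [-0.465  0.113  0.878] elev of normal 61.4 c [0.5083 0.0084 0.085 ] N 8210 z [0.0747 0.0949] u [0.4758 0.5124] v [0.0958 0.1404]
 plane n [-0.46   0.116  0.88 ] elev of normal 61.7 c [0.5036 0.0057 0.081 ] N 152 z [0.0728 0.0929] u [0.4753 0.512 ] v [0.0944 0.1421]
gap 0.0446 tcp [0.5275 0.0037 0.1112] F [-1.6  0.4 -5.8] t 14.3833
shift [-0.0009 -0.0288 -0.013 ] turn 0.02 yaw now 77.52 pos [0.5275 0.0037 0.1112] axes x [ 0.216  0.976 -0.   ] z [-0.976  0.216  0.001]
```

Request:
servo_tool --commands '[0,0.006,0,0,0,0,0.007,0.006,0,0,0,0.0075,0.013,0,0,0,0.01,0.021,0,0,0,0.013,0.03,0,0]'

```text
time: 14.8
tool_pos: [0.5008, 0.0094, 0.1003]
tool_rot: [[0.216, 0.005, -0.976], [0.976, -0.001, 0.216], [-0.0, -1.0, -0.005]]
wrist_force: [-0.1, 0.2, 12.5]
finger_gap: 0.0451
```

```bash
python3 - <<'E'
from h import *
capplanes("w20.png"); rel([0.54,0.0,0.14],77.5)
E
```

```text
plane n [-0.688  0.16   0.708] elev of normal 45.1 c [0.4838 0.0139 0.0704] N 7368 z [0.0548 0.0844] u [0.4541 0.4839] v [0.0956 0.1406]
 plane n [ 0.695 -0.159  0.701] elev of normal 44.5 c [0.5212 0.0058 0.0605] N 1293 z [0.0311 0.0834] u [0.4853 0.5375] v [0.0965 0.1402]
gap 0.0448 tcp [0.4992 0.0099 0.0998] F [-1.8  0.  11.1] t 14.85
shift [-0.0009 -0.04   -0.0421] turn 0.02 yaw now 77.52 pos [0.4992 0.0099 0.0998] axes x [ 0.216  0.976 -0.   ] z [-0.976  0.216 -0.003]
```

Request:
servo_tool --commands '[0,0.003,0.008,0,0,0,0.007,0.016,0,0,0,0.012,0.024,0,0,0,0.017,0.031,0,0,0,0.022,0.036,0,0]'

```text
time: 15.27
tool_pos: [0.4641, 0.0178, 0.0784]
tool_rot: [[0.216, 0.002, -0.976], [0.976, -0.001, 0.216], [-0.0, -1.0, -0.002]]
wrist_force: [-10.0, 1.0, 17.9]
finger_gap: 0.0448
```

```bash
python3 - <<'E'
from h import *
capplanes("w21.png"); rel([0.54,0.0,0.14],77.5)
E
```

```text
plane n [-0.928  0.218  0.302] elev of normal 17.6 c [0.4563 0.0203 0.046 ] N 5159 z [0.024  0.0639] u [0.4342 0.4477] v [0.0962 0.1405]
 plane n [ 0.294 -0.07   0.953] elev of normal 72.4 c [0.4923 0.0135 0.054 ] N 3342 z [0.0408 0.0633] u [0.4489 0.5199] v [0.0966 0.1405]
gap 0.0448 tcp [0.4629 0.0181 0.077 ] F [-9.8  2.9 13.8] t 15.3167
shift [-0.0011 -0.063  -0.0792] turn 0.03 yaw now 77.53 pos [0.4629 0.0181 0.077 ] axes x [ 0.216  0.976 -0.   ] z [-0.976  0.216  0.   ]
```

Request:
servo_tool --commands '[0,0.006,0.005,0,0,0,0.012,0.01,0,0,0,0.018,0.014,0,0,0,0.021,0.0155,0,0,0,0.021,0.0155,0,0]'

```text
time: 15.73
tool_pos: [0.4488, 0.0212, 0.0573]
tool_rot: [[0.216, 0.001, -0.976], [0.976, -0.0, 0.216], [-0.0, -1.0, -0.001]]
wrist_force: [-13.2, 3.4, 20.7]
finger_gap: 0.0448
```

```bash
python3 - <<'E'
from h import *
capplanes("w22.png"); rel([0.54,0.0,0.14],77.5)
E
```

```text
plane n [ 0.007 -0.001  1.   ] elev of normal 89.6 c [0.4556 0.0204 0.0429] N 3123 z [0.0418 0.044 ] u [0.4303 0.4509] v [0.0962 0.1402]
 plane n [-0.33   0.083  0.94 ] elev of normal 70.1 c [0.4899 0.0133 0.0269] N 2374 z [0.0241 0.031 ] u [0.4663 0.4834] v [0.0967 0.1411]
gap 0.0453 tcp [0.4489 0.0212 0.0573] F [-13.7   3.5  21.4] t 15.7833
shift [-0.001  -0.0826 -0.0936] turn 0.02 yaw now 77.52 pos [0.4489 0.0212 0.0573] axes x [ 0.216  0.976 -0.   ] z [-0.976  0.216 -0.001]
```

Flat with the saddle up, the foot tops at 44 mm. I'll ease off, release and raise.

Request:
servo_tool --commands '[0,-0.001,-0.001,0,0,0,-0.001,-0.001,0,0,0,-0.001,-0.001,0,0.6,0,-0.001,-0.001,0,0.8,0,-0.001,-0.001,0,1]'

```text
time: 16.2
tool_pos: [0.4503, 0.0206, 0.0563]
tool_rot: [[0.216, 0.001, -0.976], [0.976, -0.0, 0.216], [-0.0, -1.0, -0.001]]
wrist_force: [-0.5, -1.4, 0.4]
finger_gap: 0.0731
```

Request:
servo_tool --commands '[0,0,0,0,1,0,-0.04,0,0,1,0,-0.08,0,0,1,0,-0.12,0.01,0,1,0,-0.14,0.01,0,1]'

```text
time: 16.62
tool_pos: [0.4406, 0.0229, 0.2006]
tool_rot: [[0.216, 0.004, -0.976], [0.976, -0.001, 0.216], [-0.0, -1.0, -0.004]]
wrist_force: [1.4, 0.4, 0.2]
finger_gap: 0.0855
```

```bash
python3 - <<'E'
from h import *
s=env.observe(); print(s["tool_pos"],s["wrist_force"],s["finger_gap"])
for n in ["wrist","top","scene"]:
    f=grab(n,n+"23.png"); W=cloud(f); im=f["image"].astype(int)
    w=(im.max(2)-im.min(2)<30)&(im.mean(2)>95)
    m=w&(np.abs(W[:,:,0]-.49)<.07)&(np.abs(W[:,:,1]-.013)<.06)&(W[:,:,2]<.05)&(W[:,:,2]>.036)
    p=W[m]; print(n,len(p)); 
    if len(p)>20: print(cv2.minAreaRect((p[:,:2]*1000).astype(np.float32)),np.median(p[:,2]))
    # nest: dark grey points by height
    d=(im.max(2)-im.min(2)<25)&(im.mean(2)<110)&(np.abs(W[:,:,0]-.50)<.11)&(np.abs(W[:,:,1]+.207)<.075)&(W[:,:,2]>.026)&(W[:,:,2]<.042)
    q=W[d]; print("lugs",len(q)); 
    if len(q)>20: print(cv2.minAreaRect((q[:,:2]*1000).astype(np.float32)))
E
```

```text
[0.44058496 0.02287451 0.20056599] [1.41583877 0.37460152 0.18514205] 0.08547727101565658
wrist 2000
((484.3168640136719, 13.72555160522461), (47.62150573730469, 78.59168243408203), 76.91267395019531) 0.04288529074960072
lugs 1464
((500.2999267578125, -206.56231689453125), (72.33326721191406, 101.33170318603516), 78.2564468383789)
top 13
lugs 234
((500.5754699707031, -207.4521026611328), (71.53197479248047, 102.03762817382812), 78.51348876953125)
scene 206
((485.15704345703125, 14.616498947143555), (52.404075622558594, 79.5359878540039), 76.57154846191406) 0.043116114000820646
lugs 139
((501.9836120605469, -202.837890625), (69.70870971679688, 103.73150634765625), 78.83881378173828)
```

View pics/wrist23.png

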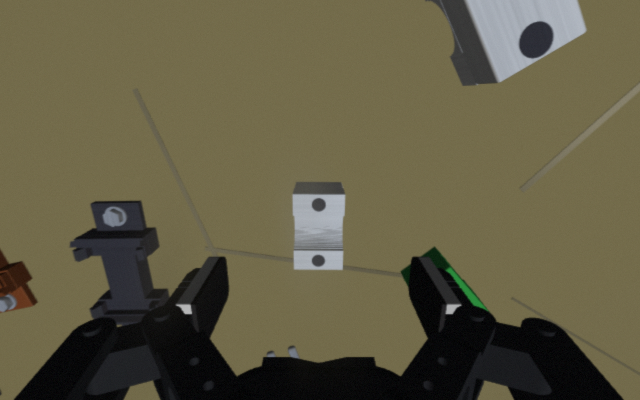

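```bash
python3 - <<'E'
from h import *
rel([0.54,-0.215,0.24],78.4)
E
```

```text
shift [-0.2106 -0.0416 -0.1478] turn -0.9 yaw now 77.5 pos [0.4414 0.0226 0.1978] axes x [ 0.216  0.976 -0.   ] z [-0.976  0.216 -0.004]
```

Request:
servo_tool --commands '[-0.03,-0.01,-0.02,0,1,-0.06,-0.02,-0.045,0,1,-0.095,-0.03,-0.067,0,1,-0.13,-0.04,-0.09,0,1,-0.16,-0.04,-0.11,0,1]'

```text
time: 17.18
tool_pos: [0.5137, -0.1594, 0.236]
tool_rot: [[0.217, 0.0, -0.976], [0.976, -0.0, 0.217], [-0.0, -1.0, -0.0]]
wrist_force: [0.2, -0.1, 0.1]
finger_gap: 0.0856
```

Request:
servo_tool --commands '[-0.03,0,-0.02,-0.9,1,-0.05,0,-0.038,-0.9,1,-0.05,0,-0.038,-0.9,1,-0.05,0,-0.038,-0.9,1,-0.05,0,-0.038,-0.9,1]'

```text
time: 17.6
tool_pos: [0.5388, -0.2136, 0.2345]
tool_rot: [[0.201, -0.002, -0.98], [0.98, 0.001, 0.201], [0.001, -1.0, 0.002]]
wrist_force: [-0.3, -0.2, -0.5]
finger_gap: 0.0854
```

```bash
python3 - <<'E'
from h import *
s=env.observe(); print(s["tool_pos"],s["time"])
for n in ["wrist","top"]:
    f=grab(n,n+"24.png"); W=cloud(f); im=f["image"].astype(int)
    d=(im.max(2)-im.min(2)<25)&(np.abs(W[:,:,0]-.50)<.11)&(np.abs(W[:,:,1]+.207)<.07)
    for lo,hi in [(.029,.038),(.004,.013),(.014,.024)]:
        q=W[d&(W[:,:,2]>lo)&(W[:,:,2]<hi)]
        print(n,lo,len(q),cv2.minAreaRect((q[:,:2]*1000).astype(np.float32)),np.median(q[:,2]) if len(q) else 0)
E
```

```text
[ 0.53879089 -0.21355026  0.2344746 ] 17.6
wrist 0.029 1548 ((501.6043701171875, -207.17062377929688), (71.33583068847656, 101.13890838623047), 78.40767669677734) 0.032529702220561875
wrist 0.004 2071 ((500.7333984375, -207.08218383789062), (67.85906219482422, 163.33914184570312), 78.48651885986328) 0.0071464025881445474
wrist 0.014 3745 ((501.3946228027344, -206.59597778320312), (69.36731719970703, 153.08563232421875), 78.05615997314453) 0.01889609083652676
top 0.029 74 ((518.0632934570312, -184.2288055419922), (48.99736785888672, 113.88579559326172), 49.01994705200195) 0.03325631418429362
top 0.004 19 ((530.24560546875, -203.30364990234375), (50.156620025634766, 142.01634216308594), 78.2948989868164) 0.010597205327435012
top 0.014 198 ((518.7803344726562, -185.96661376953125), (55.97066116333008, 115.63706970214844), 45.53081130981445) 0.019916764069135
```

View pics/wrist24.png

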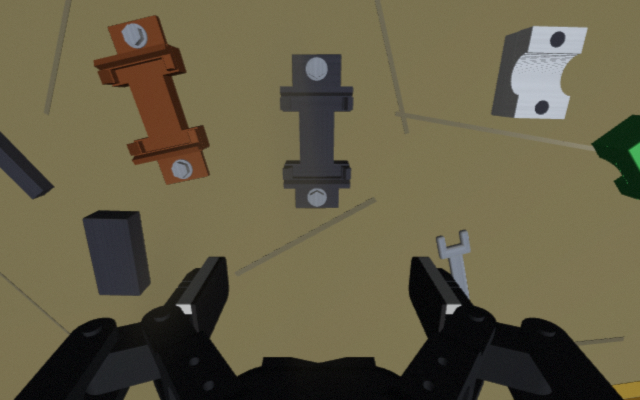

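```bash
python3 - <<'E'
from h import *
rel([0.4845,0.0138,0.12],76.9)
E
```

```text
shift [0.2114 0.1156 0.0988] turn 1.56 yaw now 78.46 pos [ 0.539  -0.2131  0.2355] axes x [0.2  0.98 0.  ] z [-0.98   0.2    0.001]
```

Request:
servo_tool --commands '[0.03,0,0.015,0,1,0.065,0.01,0.03,0,1,0.1,0.02,0.045,0,1,0.135,0.03,0.06,0,1,0.17,0.04,0.08,0,1]'

```text
time: 18.12
tool_pos: [0.4945, -0.0293, 0.1955]
tool_rot: [[0.2, 0.001, -0.98], [0.98, -0.0, 0.2], [-0.0, -1.0, -0.001]]
wrist_force: [-0.2, 0.7, 0.6]
finger_gap: 0.0849
```

Request:
servo_tool --commands '[0.03,0.02,0.01,1.6,1,0.042,0.05,0.019,1.6,1,0.042,0.075,0.019,1.6,1,0.042,0.075,0.019,1.6,1,0.042,0.075,0.019,1.6,1]'

```text
time: 18.53
tool_pos: [0.4839, 0.0142, 0.1205]
tool_rot: [[0.227, -0.002, -0.974], [0.974, 0.0, 0.227], [-0.0, -1.0, 0.002]]
wrist_force: [0.7, -0.6, 0.2]
finger_gap: 0.0851
```

```bash
python3 - <<'E'
from h import *
rel([0.4845,0.0138,0.03],76.9)
f=grab("wrist","w25.png"); W=cloud(f); im=f["image"].astype(int)
w=(im.max(2)-im.min(2)<30)&(im.mean(2)>95)&(np.abs(W[:,:,0]-.49)<.07)&(np.abs(W[:,:,1]-.013)<.05)&(W[:,:,2]<.05)&(W[:,:,2]>.036)
print(cv2.minAreaRect((W[w][:,:2]*1000).astype(np.float32)))
E
```

```text
shift [-0.0003  0.0905 -0.0008] turn -0.02 yaw now 76.88 pos [0.4839 0.0142 0.1205] axes x [ 0.227  0.974 -0.   ] z [-0.974  0.227  0.002]
((484.34765625, 13.712329864501953), (48.097660064697266, 78.58480072021484), 76.9853744506836)
```

View pics/w25.png

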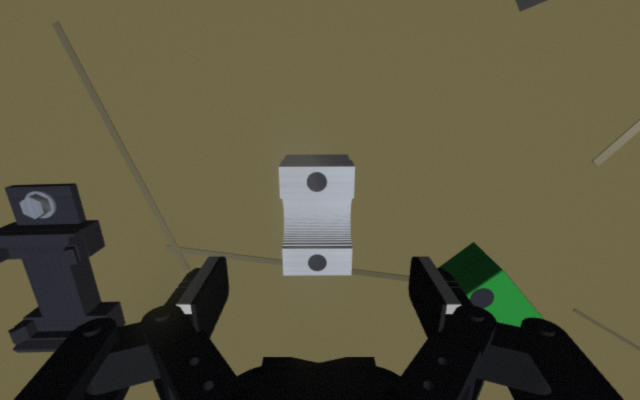

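The cap lies saddle up and centred between the fingers, its centre at (317,220). I'll descend and grip it at mid-length.

Request:
servo_tool --commands '[0,0.03,0,0,1,0,0.06,0,0,1,0,0.085,0,0,1,0,0.089,0,0,1,0,0.089,0,0,1]'

```text
time: 19.0
tool_pos: [0.4849, 0.013, 0.0322]
tool_rot: [[0.229, -0.001, -0.973], [0.973, 0.0, 0.229], [-0.0, -1.0, 0.001]]
wrist_force: [-0.5, -0.3, 0.6]
finger_gap: 0.0854
```

```bash
python3 - <<'E'
from h import *
rel([0.4843,0.0138,0.03],76.9)
E
```

```text
shift [0.0006 0.0022 0.0008] turn -0.14 yaw now 76.76 pos [0.4849 0.013  0.0322] axes x [ 0.229  0.973 -0.   ] z [-0.973  0.229  0.001]
```

Request:
servo_tool --commands '[0.0006,0.001,0.0008,0,0.5,0.0006,0.001,0.0008,0,0,0.0006,0.001,0.0008,0,0,0.0006,0.001,0.0008,0,0,0.0006,0.001,0.0008,0,0]'

```text
time: 19.42
tool_pos: [0.4859, 0.0136, 0.033]
tool_rot: [[0.228, 0.003, -0.974], [0.974, -0.001, 0.228], [-0.001, -1.0, -0.003]]
wrist_force: [-2.5, 0.0, 9.2]
finger_gap: 0.0466
```

Request:
servo_tool --commands '[0,0,0,0,0,0,-0.01,0,0,0,0,-0.03,0,0,0,0,-0.06,0,0,0,0,-0.08,0,0,0]'

```text
time: 19.83
tool_pos: [0.4844, 0.0142, 0.1133]
tool_rot: [[0.228, 0.001, -0.974], [0.974, -0.0, 0.228], [0.0, -1.0, -0.001]]
wrist_force: [0.8, -0.0, -5.1]
finger_gap: 0.0465
```

Request:
servo_tool --commands '[0,0,0,0,0]'

```text
time: 19.92
tool_pos: [0.4868, 0.0137, 0.1159]
tool_rot: [[0.228, 0.006, -0.974], [0.974, -0.002, 0.228], [-0.0, -1.0, -0.007]]
wrist_force: [1.2, -0.2, -4.3]
finger_gap: 0.0466
```

```bash
cat >> h.py <<'E'
def feet(fn):
    s=env.observe(); t=np.array(s["tool_pos"]); R=np.array(s["tool_rot"])
    f=grab("wrist",fn); W=cloud(f); im=f["image"].astype(int)
    n=(im.max(2)-im.min(2)<30)&(im.mean(2)>95)&(np.linalg.norm(W[:,:,:2]-t[:2],axis=2)<.06)&(W[:,:,2]<t[2]+.03)
    top=np.nanpercentile(W[n][:,2],85); n&=np.abs(W[:,:,2]-top)<.007
    p=W[n]; rc=cv2.minAreaRect((p[:,:2]*1000).astype(np.float32)); c=p.mean(0)
    k=np.linalg.lstsq(np.c_[p[:,:2]-c[:2],np.ones(len(p))],p[:,2],rcond=None)[0]
    print("feet rect",rc,"ztop",c[2].round(4),"slopes deg",np.degrees(k[:2]).round(2),"offset of centre from TCP in tool axes mm",(R.T@(np.r_[np.array(rc[0])/1000,t[2]]-t)*1000).round(1),"gap",s["finger_gap"].round(4),"tcp",t.round(4),"F",np.round(s["wrist_force"],1),s["time"])
    return rc
E
python3 - <<'E'
from h import *
feet("w26.png"); rel([0.501,-0.207,0.12],78.4)
E
```

```text
Traceback (most recent call last):
  File "h.py", line 73, in feet
    print("feet rect",rc,"ztop",c[2].round(4),"slopes deg",np.degrees(k[:2]).round(2),"offset of centre from TCP in tool axes mm",(R.T@(np.r_[np.array(rc[0])/1000,t[2]]-t)*1000).round(1),"gap",s["finger_gap"].round(4),"tcp",t.round(4),"F",np.round(s["wrist_force"],1),s["time"])
                                                                                                                                                                                                 ^^^^^^^^^^^^^^^^^^^^^
AttributeError: 'float' object has no attribute 'round'
```

View pics/w26.png

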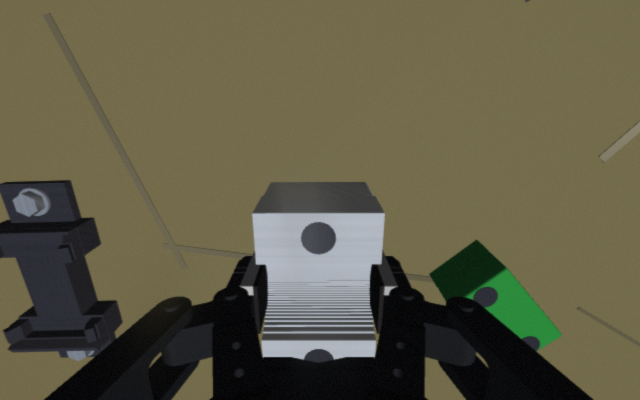

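```bash
sed -i 's/s\["finger_gap"\].round(4)/round(float(s["finger_gap"]),4)/' h.py; python3 - <<'E'
from h import *
feet("w27.png"); rel([0.501,-0.207,0.12],78.4)
E
```

```text
feet rect ((479.85565185546875, 15.772171020507812), (58.1136589050293, 68.94352722167969), 75.7574691772461) ztop 0.1229 slopes deg [-0.74  0.15] offset of centre from TCP in tool axes mm [ 0.5 -0.   6.3] gap 0.0463 tcp [0.4859 0.0138 0.1133] F [-0.9 -0.2 -5.2] 19.9667
shift [-0.2115 -0.0087 -0.0663] turn -1.59 yaw now 76.81 pos [0.4847 0.0141 0.1112] axes x [ 0.228  0.974 -0.   ] z [-0.974  0.228 -0.001]
```

Request:
servo_tool --commands '[-0.03,-0.002,-0.009,0,0,-0.065,-0.004,-0.02,0,0,-0.1,-0.006,-0.031,-0.5,0,-0.135,-0.008,-0.042,-1,0,-0.165,-0.009,-0.052,-1.6,0]'

```text
time: 20.43
tool_pos: [0.4962, -0.16, 0.1179]
tool_rot: [[0.201, -0.002, -0.98], [0.98, 0.001, 0.201], [0.001, -1.0, 0.002]]
wrist_force: [0.4, -0.1, -6.3]
finger_gap: 0.0465
```

Request:
servo_tool --commands '[-0.03,0,-0.01,0,0,-0.045,0,-0.014,0,0,-0.045,0,-0.014,0,0,-0.045,0,-0.014,0,0,-0.045,0,-0.014,0,0]'

```text
time: 20.85
tool_pos: [0.5012, -0.204, 0.1184]
tool_rot: [[0.201, -0.002, -0.98], [0.98, 0.002, 0.201], [0.001, -1.0, 0.002]]
wrist_force: [0.4, -0.3, -4.9]
finger_gap: 0.0462
```

```bash
cat >> h.py <<'E'
def fitcheck(fn):
    s=env.observe(); t=np.array(s["tool_pos"]); R=np.array(s["tool_rot"])
    f=grab("wrist",fn); W=cloud(f); im=f["image"].astype(int); g=(im.max(2)-im.min(2)<30)
    ny=np.radians(-11.6); u=np.array([np.cos(ny),np.sin(ny)]); v=np.array([-np.sin(ny),np.cos(ny)]); N=np.array([.501,-.207])
    D=W[:,:,:2]-N; U=D@u*1000; V=D@v*1000; Z=W[:,:,2]*1000
    n=g&(im.mean(2)>95)&(abs(U)<70)&(abs(V)<60)
    zt=np.nanpercentile(Z[n],80); n&=abs(Z-zt)<6
    k=cv2.connectedComponentsWithStats(n.astype(np.uint8)); l=1+np.argmax(k[2][1:,4]); n=k[1]==l
    e=n&(U<-22)
    # far (-u) edge: min U in V bins; side edges: min/max V
    vb=[np.nanpercentile(U[e&(abs(V-b)<2)],1) for b in range(-18,19,4) if (e&(abs(V-b)<2)).sum()>5]
    sl=np.polyfit(range(len(vb)),vb,1)[0]/4
    vs=np.nanpercentile(V[e],[.5,99.5])
    print("cap ztop",np.nanmedian(Z[e]).round(1),"-u edge",np.round(vb,1),"centre u err",(np.median(vb)+39).round(2),"yaw err deg",np.degrees(-sl).round(2),"V edges",vs.round(1),"centre v err",vs.mean().round(2))
    d=g&(im.mean(2)<100)&(abs(U)<60)&(abs(V)<42)&(Z>28)&(Z<38)&~n
    print("nest wall: U",np.percentile(U[d],[1,99]).round(1),"V (rear)",np.percentile(V[d&(U<-35)],[1,99]).round(1),d.sum())
    tv=t[:2]-N; print("tcp in nest u,v",(tv@u*1000).round(1),(tv@v*1000).round(1),"z",t[2].round(4),"gap",round(float(s["finger_gap"]),4),"F",np.round(s["wrist_force"],1),s["time"])
E
python3 - <<'E'
from h import *
fitcheck("w28.png"); fitcheck("w29.png"); rel([0.501,-0.207,0.08],78.4)
E
```

```text
cap ztop 128.4 -u edge [-40.5 -40.5 -40.6 -40.6 -40.7 -40.8 -40.6 -40.6 -40.2 -40.3] centre u err -1.56 yaw err deg -0.29 V edges [-20.2  27.4] centre v err 3.63
nest wall: U [-50.7 -29.3] V (rear) [-34.5  34.6] 1819
tcp in nest u,v -0.4 3.0 z 0.1184 gap 0.0462 F [ 0.4 -0.3 -4.9] 20.85
cap ztop 128.7 -u edge [-40.2 -40.2 -40.5 -40.4 -40.5 -40.6 -40.6 -40.3 -40.4 -40.2] centre u err -1.39 yaw err deg 0.16 V edges [-20.   27.6] centre v err 3.77
nest wall: U [-50.4 -29.4] V (rear) [-34.6  34.6] 1775
tcp in nest u,v -0.2 3.2 z 0.1188 gap 0.0466 F [ 0.7  0.6 -4.8] 20.9
shift [-0.0032  0.0391  0.    ] turn 0.08 yaw now 78.48 pos [ 0.5017 -0.2039  0.1191] axes x [0.2   0.98  0.001] z [-0.98   0.2    0.001]
```

View pics/w28.png

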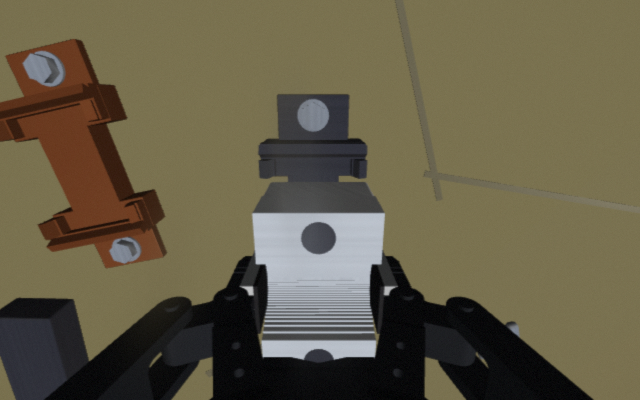

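Request:
servo_tool --commands '[-0.002,0.01,-0.001,0,0,-0.0037,0.022,-0.0014,0,0,-0.0037,0.034,-0.0014,0,0,-0.0037,0.034,-0.0014,0,0,-0.0037,0.034,-0.0014,0,0]'

```text
time: 21.37
tool_pos: [0.5017, -0.2083, 0.0841]
tool_rot: [[0.201, -0.002, -0.98], [0.98, 0.002, 0.201], [0.001, -1.0, 0.003]]
wrist_force: [-0.1, 1.3, -5.1]
finger_gap: 0.0467
```

```bash
python3 - <<'E'
from h import *
fitcheck("w30.png"); fitcheck("w31.png"); rel([0.501,-0.207,0.053],78.4)
E
```

```text
cap ztop 94.1 -u edge [-39.3 -39.3 -39.2 -39.4 -39.2 -39.4 -39.2 -39.1 -39.2 -39.3] centre u err -0.25 yaw err deg -0.15 V edges [-24.4  23.2] centre v err -0.58
nest wall: U [-50.7 -29.6] V (rear) [-34.7  34.8] 2510
tcp in nest u,v 0.9 -1.2 z 0.0841 gap 0.0467 F [-0.1  1.3 -5.1] 21.3667
cap ztop 95.1 -u edge [-38.7 -38.6 -38.7 -38.8 -39.  -38.9 -38.8 -38.5 -38.5 -38.6] centre u err 0.31 yaw err deg -0.21 V edges [-24.7  22.9] centre v err -0.86
nest wall: U [-50.4 -29.5] V (rear) [-34.7  34.7] 2462
tcp in nest u,v 1.6 -1.5 z 0.0851 gap 0.0464 F [ 0.2  0.4 -3.9] 21.4167
shift [0.0017 0.0329 0.0021] turn 0.01 yaw now 78.41 pos [ 0.5027 -0.2091  0.0859] axes x [ 0.201  0.98  -0.   ] z [-0.98   0.201  0.   ]
```

View pics/w31.png

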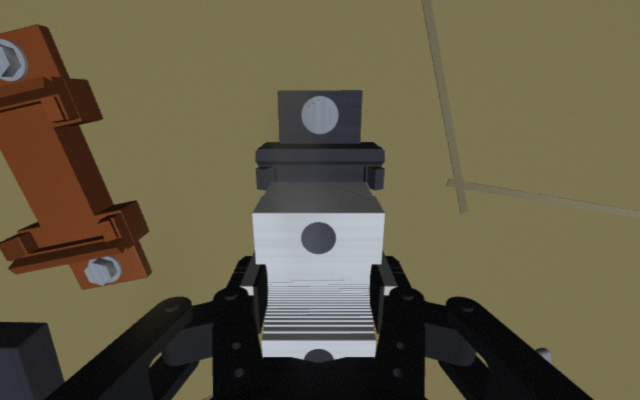

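Request:
servo_tool --commands '[0.0007,0.006,0,0,0,0.0007,0.012,0,0,0,0.0007,0.016,0,0,0,0.0007,0.016,0,0,0,0.0007,0.016,0,0,0]'

```text
time: 21.88
tool_pos: [0.5025, -0.2083, 0.0694]
tool_rot: [[0.201, -0.001, -0.98], [0.98, 0.0, 0.201], [0.0, -1.0, 0.001]]
wrist_force: [0.6, 0.0, -4.9]
finger_gap: 0.0468
```

```bash
python3 - <<'E'
from h import *
fitcheck("w32.png"); fitcheck("w33.png")
E
```

```text
cap ztop 79.3 -u edge [-38.4 -38.6 -38.6 -38.7 -38.7 -38.8 -38.5 -38.5 -38.6 -38.4] centre u err 0.4 yaw err deg -0.15 V edges [-24.1  23.5] centre v err -0.32
nest wall: U [-50.4 -29.4] V (rear) [-34.8  34.8] 3011
tcp in nest u,v 1.8 -1.0 z 0.0694 gap 0.0468 F [ 0.6  0.  -4.9] 21.8833
cap ztop 79.7 -u edge [-38.3 -38.2 -38.4 -38.3 -38.4 -38.6 -38.4 -38.2 -38.2 -38.3] centre u err 0.67 yaw err deg -0.06 V edges [-24.2  23.4] centre v err -0.39
nest wall: U [-50.6 -29.2] V (rear) [-34.7  34.8] 3005
tcp in nest u,v 2.0 -1.1 z 0.0697 gap 0.0466 F [-0.1  0.2 -5.7] 21.9333
```

Request:
servo_tool --commands '[0.0003,0.004,0.0004,0,0,0.0003,0.008,0.0004,0,0,0.0003,0.012,0.0004,0,0,0.0003,0.0145,0.0004,0,0,0.0003,0.0145,0.0004,0,0]'

```text
time: 22.4
tool_pos: [0.502, -0.2078, 0.0543]
tool_rot: [[0.201, -0.001, -0.98], [0.98, 0.001, 0.201], [0.0, -1.0, 0.001]]
wrist_force: [-0.2, 0.4, -4.6]
finger_gap: 0.0469
```

```bash
python3 - <<'E'
from h import *
fitcheck("w34.png"); fitcheck("w35.png")
E
```

```text
cap ztop 64.3 -u edge [-39.1 -39.2 -39.2 -39.4 -39.1 -39.4 -39.2 -39.  -39.  -39. ] centre u err -0.15 yaw err deg -0.3 V edges [-23.7  23.9] centre v err 0.08
nest wall: U [-50.6  44.5] V (rear) [-34.6  34.6] 4247
tcp in nest u,v 1.1 -0.6 z 0.0543 gap 0.0469 F [-0.2  0.4 -4.6] 22.4
cap ztop 64.7 -u edge [-38.7 -39.  -39.2 -39.  -39.2 -39.2 -38.9 -38.8 -38.7 -38.9] centre u err 0.02 yaw err deg -0.21 V edges [-23.8  23.8] centre v err -0.02
nest wall: U [-50.5  44.8] V (rear) [-34.6  34.7] 4170
tcp in nest u,v 1.3 -0.6 z 0.0548 gap 0.0465 F [-0.8  0.2 -5.4] 22.45
```

Request:
servo_tool --commands '[0,0.001,0,0,0,0,0.002,0,0,0,0,0.002,0,0,0]'

```text
time: 22.75
tool_pos: [0.5025, -0.2081, 0.0533]
tool_rot: [[0.201, 0.0, -0.98], [0.98, -0.0, 0.201], [-0.0, -1.0, -0.0]]
wrist_force: [1.2, 0.1, -5.7]
finger_gap: 0.0466
```

```bash
python3 - <<'E'
from h import *
fitcheck("w36.png")
E
```

```text
cap ztop 63.2 -u edge [-38.4 -38.7 -38.8 -38.9 -38.7 -38.7 -38.6 -38.5 -38.5 -38.4] centre u err 0.35 yaw err deg -0.29 V edges [-24.   23.6] centre v err -0.18
nest wall: U [-50.7  44.4] V (rear) [-34.6  34.6] 4376
tcp in nest u,v 1.7 -0.8 z 0.0533 gap 0.0466 F [ 1.2  0.1 -5.7] 22.75
```

Request:
servo_tool --commands '[0,0.001,0,0,0,0,0.0015,0,0,0,0,0.0015,0,0,0,0,0.0015,0,0,0]'

```text
time: 23.13
tool_pos: [0.5025, -0.2082, 0.0531]
tool_rot: [[0.201, 0.0, -0.98], [0.98, -0.0, 0.201], [-0.0, -1.0, -0.0]]
wrist_force: [-6.0, 2.6, 8.3]
finger_gap: 0.0467
```

Request:
servo_tool --commands '[0,0,0,0,0,0,0,0,0,0]'

```text
time: 23.3
tool_pos: [0.5025, -0.2082, 0.0531]
tool_rot: [[0.201, 0.0, -0.98], [0.98, -0.0, 0.201], [-0.0, -1.0, -0.0]]
wrist_force: [-5.6, 2.9, 7.2]
finger_gap: 0.0464
```

Request:
servo_tool --commands '[0,0,0,0,0.6,0,0,0,0,0.8,0,0,0,0,1,0,0,0,0,1,0,0,0,0,1]'

```text
time: 23.72
tool_pos: [0.5026, -0.2082, 0.0519]
tool_rot: [[0.201, 0.0, -0.98], [0.98, -0.0, 0.201], [-0.0, -1.0, -0.0]]
wrist_force: [0.1, -0.2, -0.8]
finger_gap: 0.0854
```

Request:
servo_tool --commands '[0,-0.02,0,0,1,0,-0.05,0,0,1,0,-0.08,0,0,1,0,-0.12,0,0,1,0,-0.14,-0.02,0,1]'

```text
time: 24.13
tool_pos: [0.5217, -0.2124, 0.1969]
tool_rot: [[0.201, 0.003, -0.98], [0.98, -0.002, 0.201], [-0.002, -1.0, -0.003]]
wrist_force: [0.5, -1.5, 1.0]
finger_gap: 0.0851
```

Request:
servo_tool --commands '[0,0,-0.01,0,1,0,0,-0.01,0,1]'

```text
time: 24.3
tool_pos: [0.5338, -0.2151, 0.1936]
tool_rot: [[0.201, 0.003, -0.98], [0.98, -0.002, 0.201], [-0.001, -1.0, -0.004]]
wrist_force: [0.3, -0.2, -0.1]
finger_gap: 0.0853
```

```bash
python3 - <<'E'
from h import *
fitcheck("w40.png")
f=grab("wrist","w41.png"); W=cloud(f); im=f["image"].astype(int)
w=(im.max(2)-im.min(2)<30)&(im.mean(2)>95)&(np.abs(W[:,:,0]-.5)<.06)&(np.abs(W[:,:,1]+.207)<.06)&(W[:,:,2]>.055)
p=W[w]; c=p.mean(0); k=np.linalg.lstsq(np.c_[p[:,:2]-c[:2],np.ones(len(p))],p[:,2],rcond=None)[0]
print(cv2.minAreaRect((p[:,:2]*1000).astype(np.float32)),np.median(p[:,2]),"slope",k[:2].round(4))
f=grab("scene"); cv2.imwrite("pics/s41.png",cv2.resize(f["image"][100:330,190:510,::-1],None,fx=2.5,fy=2.5,interpolation=cv2.INTER_CUBIC))
E
```

```text
cap ztop 63.0 -u edge [-38.4 -38.4 -38.5 -38.5 -38.5 -38.5 -38.5 -38.4 -38.5 -38.5] centre u err 0.53 yaw err deg 0.07 V edges [-24.1  23.4] centre v err -0.33
nest wall: U [-50.2  49.7] V (rear) [-34.7  34.6] 1546
tcp in nest u,v 33.8 -1.3 z 0.1936 gap 0.0853 F [ 0.3 -0.2 -0.1] 24.3
((501.5143737792969, -207.4300079345703), (98.18795776367188, 78.0556411743164), 78.2432632446289) 0.06289848215997487 slope [ 0.2489 -0.081 ]
```

View pics/w41.png

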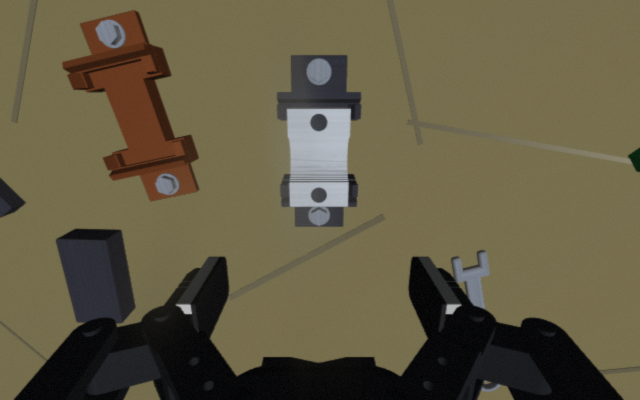

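View pics/s41.png

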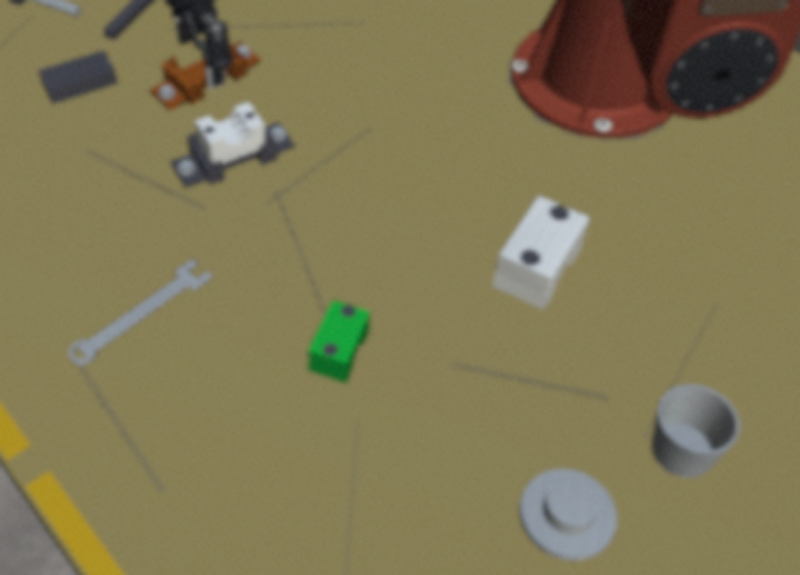

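```bash
python3 - <<'E'
from h import *
f=grab("wrist"); W=cloud(f); im=f["image"].astype(int)
w=(im.max(2)-im.min(2)<30)&(im.mean(2)>95)&(np.hypot(W[:,:,0]-.5015,W[:,:,1]+.2072)<.05)&(abs(W[:,:,2]-.063)<.006)
p=W[w]; c=p.mean(0); k=np.linalg.lstsq(np.c_[p[:,:2]-c[:2],np.ones(len(p))],p[:,2],rcond=None)[0]
print(cv2.minAreaRect((p[:,:2]*1000).astype(np.float32)),np.median(p[:,2]),"slope rad",k[:2].round(4))
print(env.job_done())
E
```

```text
((501.506103515625, -207.2730255126953), (48.03870391845703, 78.42444610595703), 78.53550720214844) 0.06290099657869673 slope rad [-0.0023  0.0027]
the job is handed in; nothing more can be done
None
```

The cap is in the dark steel nest, saddle up, level and fully down by my last camera checks, and the job was handed in at about 24.5 s. No verdict was reported.

**How it was turned:** The moves only allowed turning about the finger axis, so the cap could not be rolled by the wrist. I gripped it by a top corner at one end. It swung between the pads as I lifted and jolted it, and I then walked it over its lower edge until it stood on its end. I let go there; its top face measured level at 78 mm. I took it again by the saddle-side top corner and laid it on its crown on clear bench in the same way. From there I gripped it at mid-length and lowered it into the nest.

**Last checks against the nest's measured pose:**

| Check | Measured | Limit |
|---|---|---|
| Centre offset from the seat's centre | about 0.6 mm | 4.5 mm |
| Angle to the nest's length | about 0.1° | 6.9° (0.12 rad) |
| Slope of the top | under 0.004 rad | 0.07 rad |
| Height | foot tops 20 mm above where they read on the bench, so fully down | 19 to 24.5 mm for the centre |

**State at hand-in:** The gripper was open and about 0.14 m above its release height. In the last pictures the wrench, flange, packing block, tin and look-alikes showed no visible movement; I did not measure them again.

**Disagreements along the way:**
- The trained network missed the cap in one wrist picture, so I measured it from colour and depth instead.
- One slope fit was spoiled by finger pixels in the mask. I redid it without them, and that is the figure in the table.
- Depth readings ran about 1 mm low throughout, which is why the height check compares two readings.

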